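# Proof-hold a machine spring on the beam tester

## Task

Proof-test the coil spring in the bench tester: working only the wooden hand lever, lift the top-heavy balance beam off its rest, bring it level (pointer on the long centre mark) and keep it level for 6 seconds without a break. Then lower it gently back onto the rest it started from and let go of the lever. Keep the hand off the beam and its weights, never let the beam swing hard, and leave the other things on the bench alone.

Things in the scene. Friction and masses are not known exactly. Their poses are not given: they have to be found in the camera images.
- tester: Grey stand of the spring tester, fixed to the bench: base plate 170 (x) by 360 (y) mm, 14 mm thick. Origin: centre of the plate's underside, on the bench; z up, x level along the axle, away from the robot, y level along the beam. On the axle, from -x to +x: hand lever (x -50 mm), coil spring under test, upright, beam (x +30 mm). Rest posts stand under the beam at y +150 and -150 mm.
- axle (a point): Point on the pivot axle, 110 mm straight above the tester's origin. Beam and lever turn about this axle independently; only the spring joins them: it turns the beam with 0.40 N m/rad (nominal) x (lever angle - beam angle), damping 0.01 N m s/rad. Gravity's tipping of the beam is stronger than the spring, so with the lever held still the beam never stays level.
- beam_bar (a joint): Beam angle, rad, about the tester's x; 0 level, positive = -y end down. Stops on the posts at -0.22 and +0.22; starts at rest at +0.22. No dry friction, viscous 0.02 N m s/rad. Inertia 0.060 kg m2. Gravity torque, nominal: +0.137 N m + 0.48 N m/rad x angle (top-heavy). A deviation grows e-fold in about 1 s. Balances level with the lever near -0.34 rad (-0.11 to -0.58 with the unknown load).
- load: Load: steel cylinder clamped upright on the beam's -y end (it does not slip), 50 mm diameter, 49 mm tall, nominally 0.67 kg, unknown within 4 percent. Origin: centre of its underside, 15 mm above the beam's centre line and 194 to 206 mm (nominally 200) from the axle along the beam. It outweighs the counterweight and holds the beam down on the -y post at the start.
- lever_arm (a joint): Angle of the hand lever, rad, about the same axle in the same sense; 0 upright, positive leaning to the tester's -y, negative to +y. Range -0.9 to 0.9; starts between 0.08 and 0.36. Stays where it is left (friction 0.15 N m). Leaning it to negative pulls the load end up off its post.
- grip (a point): Middle of the lever's grip: a round wooden bar, 22 mm diameter, 66 mm long, parallel to the axle, sticking out of the lever's top towards the robot (-x). Pinch it from above, fingers closing along the tester's y. It is 150 mm from the axle (260 mm above the bench when upright), at x -84 mm in the tester's frame; the flat lever stem is 34 mm farther along +x.
- load_end (a point): End of the beam on the load side (-y), on the centre line of the bar, 225 mm from the axle. The beam is an aluminium bar 22 x 450 x 18 mm, 0.40 kg, centred on the axle.
- counter_end (a point): End of the beam on the counterweight side (+y), on the centre line of the bar, 225 mm from the axle. Level beam: both ends 110 mm above the bench.
- pointer_tip (a point): Lower tip of the thin pointer that hangs from the beam's middle, 85 mm below the axle when level, 17 mm along x; it swings to +y as the beam angle grows. Behind it a white scale plate, read from the tester's +x side: long centre mark = level, short marks at -0.07 and +0.07 rad and at both stops.
- hammer: Bystander: hammer lying on the bench, to the robot's right.
- glue_can: Bystander: closed can, 80 mm diameter, 110 mm tall, standing to the robot's left.
- sanding_block: Bystander: cork block 110 x 60 x 35 mm, to the robot's left.
- counterweight (a point): Underside centre of the counterweight: steel cylinder fixed upright on the beam's +y end, 50 mm diameter, 44 mm tall, 0.60 kg; this point is 200 mm from the axle along the beam and 15 mm above the beam's centre line.

How it is judged:
By the outcome, as a careful person would: the job done as asked, in the order asked, and still so for the second after the job is handed in, with the robot touching nothing.
It also fails if it takes over 72 s, if anything falls off the work surface, if the arm or the gripper's body presses on something with over 40 N, if the wrist force passes 120 N, or if a joint passes its speed limit or range.

## Robot

A 6-joint arm with a two-finger parallel gripper is mounted at the origin on the work surface. World frame = base frame: x ahead of the robot, y to its left, z up, the work surface at z = 0. Lengths are in m, angles in rad, forces in N, time in s.
With the tool pointing down it reaches from about 0.35 to 0.775 m from the base axis. Payload 5.5 kg.
Tool frame: the origin (TCP) lies where the fingers leave the gripper's body, on its centre line; the fingertips stand 73 mm ahead of it and the grasp point (between the pads) lies 54 mm ahead of it; z points along the fingers, y is the direction in which the jaws open and shut (so a half turn about z gives the same grasp; the last joint's range is limited). The gripper opens to 85 mm and grips with 20 to 120 N. Pads are 22 mm wide; open, the fingers measure 114 mm over their backs; the gripper's body (76 mm by 85 mm) begins 54 mm behind the grasp point. The pads swing forward as they close: fully open they stand 13 mm farther back than shut.
Start: joints at [-1.42, 0.313, 0.046, 1.304, 0, 1.431], TCP at [0.165, -0.551, 0.304] pointing down, gripper open.
Joint ranges: [-2.76, 2.76], [-0.86, 1.69], [-1.03, 1.26], [-2.2, 2.34], [-1.47, 1.5], [-3.14, 3.14]. Speed limits (rad/s): [2.57, 2.57, 3.14, 3.14, 3.14, 3.14].

## Interface

Orientations are given as a unit quaternion [w, x, y, z].
In Python, from workcell import env, read_camera, job, cut_out gives the robot as it stands.
- The arm moves only by the tool servo_tool, never from a script. Its argument "deltas" is a list of rows, each an object of numbers: "dx", "dy", "dz": the shift along the world's x, y, z in mm; "rx", "ry", "rz": the turn, a rotation vector about the world's x, y, z in rad; "fingers": the closure, from -1 (fully open) to 1 (shut). A call has 1 to 8 rows; each row shifts and turns the commanded pose from where the row before left it; what a row does not reach is not made up. A row lasts 1/10 s, in which the tool goes at most 50 mm and 8.59 degrees, less where a joint would pass 70% of its speed; a pose out of reach is approached as far as the arm can. A call is refused whole if a number of a shift passes 50 or a number of a turn 0.15, either way. A call with a gripper value outside its range is refused whole. The fingers move at their own pace and stop on an object; "newtons" is the grip in N (left out, the last holds). Time passes only in rows, so rows that do not move let the fingers close. It gives the time, the measured TCP pose, the force and the opening at its end, in the units of the state.
- env.get_state(): the state, without advancing time (a new reading comes with each control period).
- read_camera(name): name is "scene" or "top"; returns a dict with "img" (420x560x3 uint8, red, green, blue), "intrinsics" (3x3 intrinsics, pixels), "extrinsics" (4x4, takes a point from camera to world coordinates). Camera axes: x right, y down, z forward; pixel columns grow to the right and rows downward; lengths in m; the calibration is good to about 2 mm. A picture is of the moment at which its call begins. There is no depth.
- job.hand_in(): hands the job in, once; it reports no verdict.
Trained networks look in the newest picture that a camera, given by its name, has taken for a name from the list of things; names that differ only in an ending like _2 or _b are one class to them, and where a whole thing is asked for, a point or a joint stands for the part that bears it (a point fixed in the world has none). Each returns a list of dicts, best first, with "confidence" (0 to 1); they miss things now and then, are a little off and sometimes report something else, mostly with a low value. They report only what shows in the picture. A call takes as long as a camera call.
- cut_out(target, camera): "region" (420x560 bool, what is visible of it) and "extent" ([left, top, right, bottom] in pixels, round what is visible of it).
The state is a dict: "clock": time; "joint_pos": joint angles; "qvel": joint speeds; "tau": joint torques, N m; "tcp_pos": TCP position; "orientation": TCP orientation; "wrist_force": force on the tool from outside, world axes, zero at the start; "ft_torque": the same for the moment, N m; "finger_gap": finger opening in m.
Only numpy, scipy, OpenCV 4.12 (cv2) and the standard library are available. Lean on these libraries where they do the work, as an engineer would, in place of code of your own. Each camera call takes 0.05 s, during which the arm holds its last target. There are 200 camera calls.

## Working session

There is one attempt and no reset: what is moved stays moved. The work goes in short steps, Python scripts to look and compute and a tool call to move; the robot and the scene stay as the last step left them, time stands still between calls to the robot, and variables do not carry over. Pictures are saved under pics/ and viewed, about 8 in all and at most 12, crops included, and the job is handed in when it is done.

Besides the shell and the picture viewer there is one more tool, called as name(argument=value, ...) on one line, values as JSON. servo_tool: Moves the arm, as the interface text tells. Its arguments: {"type":"object","properties":{"deltas":{"type":"array"},"newtons":{"type":"number"}},"required":["deltas"]}

```bash
ls; mkdir -p pics
python3 - <<'E'
from workcell import env, read_camera, job, cut_out
import cv2,numpy as np
s=env.get_state();print({k:np.round(v,3).tolist() for k,v in s.items()})
ims=[]
for c in ("scene","top"):
    r=read_camera(c);print(c,np.round(r["intrinsics"],1).tolist(),np.round(r["extrinsics"],4).tolist())
    cv2.imwrite(f"pics/{c}0.png",r["img"][:,:,::-1])
    for n in ("grip","tester","load","counterweight","pointer_tip","load_end","lever_arm"):
        print(c,n,[(round(d["confidence"],2),d["extent"]) for d in cut_out(n,c)[:2]])
E
```

```text
pics
{'clock': 0.0, 'joint_pos': [-1.42, 0.314, 0.045, 1.304, 0.0, 1.431], 'qvel': [-0.002, 0.0, 0.001, 0.001, 0.001, -0.001], 'tau': [-0.001, -48.062, 29.854, 0.019, -0.0, 0.0], 'tcp_pos': [0.165, -0.55, 0.303], 'orientation': [-0.001, 0.989, 0.145, 0.0], 'wrist_force': [0.791, -0.332, 0.291], 'ft_torque': [-0.046, -0.005, 0.02], 'finger_gap': 0.086}
scene [[415.0, 0.0, 277.0], [0.0, 415.0, 212.4], [0.0, 0.0, 1.0]] [[0.7218, 0.4754, -0.503, 1.1418], [0.6921, -0.5001, 0.5205, -0.646], [-0.0041, -0.7238, -0.69, 1.0515], [0.0, 0.0, 0.0, 1.0]]
scene grip [(0.83, [224.8, 214.3, 255.4, 254.4])]
scene tester [(0.78, [208.8, 201.7, 324.8, 335.1]), (0.61, [295.4, 159.2, 326.5, 181.2])]
scene load [(0.64, [217.3, 302.4, 240.4, 324.7]), (0.47, [298.7, 155.7, 324.7, 179.5])]
scene counterweight [(0.71, [218.5, 201.3, 327.3, 329.2])]
scene pointer_tip [(0.74, [217.9, 202.1, 326.6, 327.5])]
scene load_end [(0.89, [215.3, 201.3, 331.0, 329.9])]
scene lever_arm [(0.69, [227.2, 214.8, 259.4, 257.6])]
top [[436.4, 0.0, 287.8], [0.0, 436.4, 207.6], [0.0, 0.0, 1.0]] [[0.0143, -0.9967, 0.0793, 0.398], [-0.9997, -0.0129, 0.0184, 0.0199], [-0.0173, -0.0796, -0.9967, 1.5346], [0.0, 0.0, 0.0, 1.0]]
top grip [(0.78, [327.7, 195.5, 360.1, 221.0]), (0.55, [369.2, 239.9, 437.1, 285.4])]
top tester [(0.77, [262.6, 164.2, 406.6, 219.1])]
top load [(0.62, [384.2, 166.5, 403.6, 187.3])]
top counterweight [(0.7, [265.7, 171.0, 406.9, 202.5])]
top pointer_tip [(0.88, [263.6, 167.4, 404.0, 199.6])]
top load_end [(0.61, [265.0, 167.1, 403.8, 199.7]), (0.34, [329.2, 198.1, 356.5, 216.4])]
top lever_arm [(0.7, [329.4, 196.4, 358.1, 219.9])]
```

Run:
```python
import cv2
a=cv2.imread("pics/scene0.png")[180:360,170:370];b=cv2.imread("pics/top0.png")[130:250,240:440]
cv2.imwrite("pics/v1.png",cv2.resize(a,None,fx=4,fy=4)[:720][:600] if 0 else cv2.resize(a,(660,594)))
cv2.imwrite("pics/v2.png",cv2.resize(b,(800,480)))
```

```text
(no output)
```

View pics/v1.png

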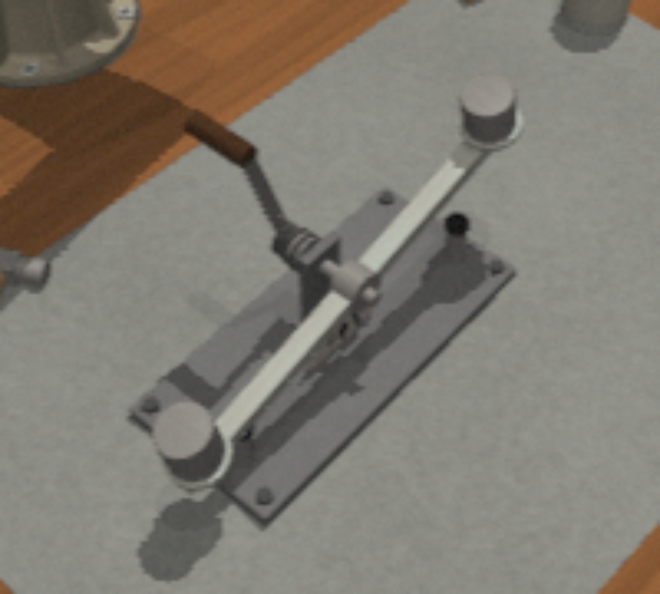

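View pics/v2.png

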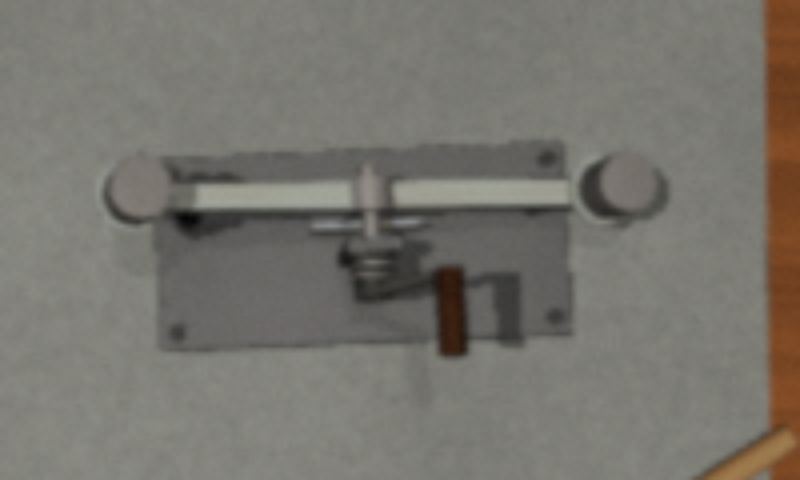

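View pics/scene0.png

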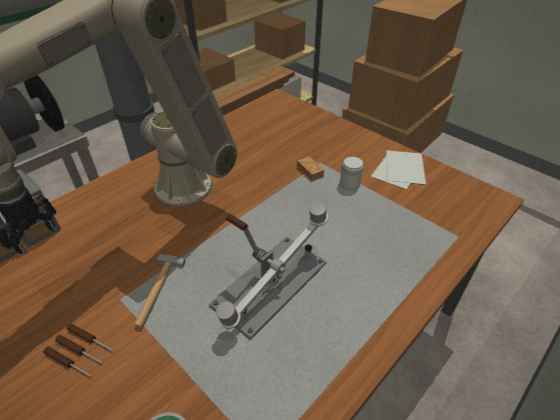

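```bash
cat > h.py <<'E'
import numpy as np,cv2
from scipy.optimize import least_squares
K={'scene':np.array([[415.,0,277],[0,415,212.4],[0,0,1]]),'top':np.array([[436.4,0,287.8],[0,436.4,207.6],[0,0,1]])}
T={'scene':np.array([[0.7218,0.4754,-0.503,1.1418],[0.6921,-0.5001,0.5205,-0.646],[-0.0041,-0.7238,-0.69,1.0515],[0,0,0,1]]),
'top':np.array([[0.0143,-0.9967,0.0793,0.398],[-0.9997,-0.0129,0.0184,0.0199],[-0.0173,-0.0796,-0.9967,1.5346],[0,0,0,1]])}
def proj(c,P):
    q=(np.atleast_2d(P)-T[c][:3,3])@T[c][:3,:3]; q=q@K[c].T; return q[:,:2]/q[:,2:]
def rotx(a,p):  # tester-frame rotation about axle, p relative to axle
    c,s=np.cos(a),np.sin(a); return np.array([p[0],c*p[1]-s*p[2],s*p[1]+c*p[2]])+[0,0,.110]
def world(p,P):
    c,s=np.cos(p[2]),np.sin(p[2]);P=np.atleast_2d(P)
    return np.c_[p[0]+c*P[:,0]-s*P[:,1],p[1]+s*P[:,0]+c*P[:,1],P[:,2]]
E
cat > fit.py <<'E'
from h import *
plate=lambda sx,sy:np.array([sx*.085,sy*.18,.014])
def model(p):
    L,R=p[3],p[4]
    # positive angle: -y end down => rotation +x: point (0,-1,0)->z=-sin : ok ; lever (0,0,1)->y=-sin: leans -y: ok
    ld=rotx(.22,[.03,-R,.064]);cw=rotx(.22,[.03,.2,.059])
    g1=rotx(L,[-.117,0,.15]);g2=rotx(L,[-.051,0,.15])
    A=world(p,[plate(-1,-1),plate(1,-1),plate(1,1),ld,cw,g1,g2])
    B=world(p,[plate(1,1),plate(-1,1),plate(-1,-1),plate(1,-1),cw,ld,g2,g1])
    return np.r_[proj('scene',A),proj('top',B)]
a=np.array([[131,410],[265,519],[514,267],[184,427],[488,93],[190,120],[250,155]])
b=np.array([[158,157],[162,350],[573,335],[563,143],[138,187],[627,183],[450,268],[453,355]])
obs=np.r_[(a+.5)/3.3-.5+[170,180],(b+.5)/4-.5+[240,130]]
r=least_squares(lambda p:(model(p)-obs).ravel(),[.46,-.03,0,.2,.2],loss='soft_l1')
print(np.round(r.x,4));print(np.round(r.fun.reshape(-1,2),1).tolist())
p=r.x
print('grip',world(p,rotx(p[3],[-.084,0,.15])))
np.save('pose.npy',p)
for th in (.22,.1,0,-.1): print(th,proj('scene',world(p,[rotx(th,[.03,-.2,.064]),rotx(th,[.03,.2,.059])])).round(2).tolist())
E
python3 fit.py
```

```text
[ 0.5818 -0.0992  0.0558  0.2874  0.1977]
[[-1.3, -0.6], [0.1, 0.3], [1.2, -0.3], [-0.1, -0.1], [-0.4, -0.1], [-0.5, -0.8], [-1.4, -0.4], [-1.3, -0.3], [-0.4, -0.4], [0.2, -1.1], [-0.2, -1.3], [1.0, -0.9], [0.0, -1.3], [-0.3, 0.5], [0.2, 1.2]]
grip [[ 0.50031491 -0.14637797  0.25384911]]
0.22 [[224.71, 309.59], [317.12, 207.71]]
0.1 [[224.88, 303.15], [318.79, 211.32]]
0 [[225.69, 297.16], [319.71, 214.8]]
-0.1 [[227.11, 290.71], [320.21, 218.67]]
```

servo_tool(deltas=[{"dx": 30, "dy": 36, "dz": 14, "rz": -0.03}, {"dx": 30, "dy": 36, "dz": 14, "rz": -0.03}, {"dx": 30, "dy": 36, "dz": 14, "rz": -0.03}, {"dx": 30, "dy": 36, "dz": 14, "rz": -0.03}, {"dx": 30, "dy": 36, "dz": 14, "rz": -0.03}, {"dx": 30, "dy": 36, "dz": 14, "rz": -0.03}, {"dx": 30, "dy": 36, "dz": 8, "rz": -0.03}, {"dx": 30, "dy": 36, "dz": 4, "rz": -0.026}])

```text
invalid input at $.deltas[0]: expected keys dx, dy, dz, rx, ry, rz, fingers
```

servo_tool(deltas=[{"dx": 30, "dy": 36}, {"dx": 30, "dy": 36}, {"dx": 25, "dy": 32}, {"dx": 10, "dy": 12}, {}, {}])

```text
invalid input at $.deltas[0]: expected keys dx, dy, dz, rx, ry, rz, fingers
```

Run:
```python
from workcell import env, read_camera
import cv2,numpy as np
s=env.get_state();print({k:np.round(v,3).tolist() for k,v in s.items()})
r=read_camera("scene");cv2.imwrite("pics/scene1.png",r["img"][:,:,::-1])
r=read_camera("top");cv2.imwrite("pics/top1.png",r["img"][:,:,::-1])
a=cv2.imread("pics/scene1.png")[120:345,180:380];b=cv2.imread("pics/top1.png")[100:325,240:440]
cv2.imwrite("pics/v3.png",cv2.resize(np.hstack([a,b]),(800,450),interpolation=cv2.INTER_CUBIC))
```

```text
{'clock': 0.8, 'joint_pos': [-1.42, 0.313, 0.046, 1.304, -0.0, 1.431], 'qvel': [0.001, 0.001, -0.001, 0.0, 0.001, 0.002], 'tau': [-0.0, -48.039, 29.879, -0.0, -0.0, 0.0], 'tcp_pos': [0.165, -0.551, 0.304], 'orientation': [0.0, 0.989, 0.145, -0.0], 'wrist_force': [1.536, 0.035, -0.866], 'ft_torque': [-0.026, 0.035, -0.052], 'finger_gap': 0.086}
```

View pics/v3.png

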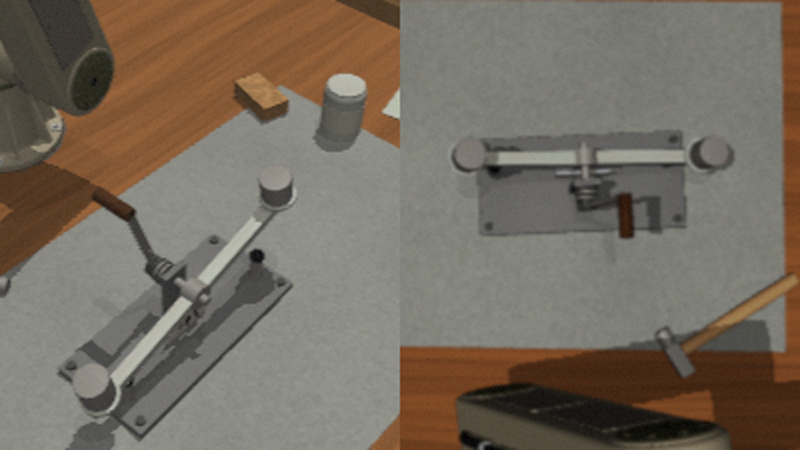

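Both moves were refused because every key has to be present in each row, so the picture shows the unmoved start state. I'll resend them with full rows.

servo_tool(deltas=[{"dx": 30, "dy": 36, "dz": 14, "rx": 0, "ry": 0, "rz": -0.03, "fingers": -1}, {"dx": 30, "dy": 36, "dz": 14, "rx": 0, "ry": 0, "rz": -0.03, "fingers": -1}, {"dx": 30, "dy": 36, "dz": 14, "rx": 0, "ry": 0, "rz": -0.03, "fingers": -1}, {"dx": 30, "dy": 36, "dz": 14, "rx": 0, "ry": 0, "rz": -0.03, "fingers": -1}, {"dx": 30, "dy": 36, "dz": 14, "rx": 0, "ry": 0, "rz": -0.03, "fingers": -1}, {"dx": 30, "dy": 36, "dz": 14, "rx": 0, "ry": 0, "rz": -0.03, "fingers": -1}, {"dx": 30, "dy": 36, "dz": 8, "rx": 0, "ry": 0, "rz": -0.03, "fingers": -1}, {"dx": 30, "dy": 36, "dz": 4, "rx": 0, "ry": 0, "rz": -0.026, "fingers": -1}])

```text
clock: 1.7
tcp_pos: [0.4059, -0.2614, 0.4012]
orientation: [0.001, 1.0, 0.027, 0.001]
wrist_force: [2.1, -1.1, -0.0]
finger_gap: 0.0854
```

servo_tool(deltas=[{"dx": 30, "dy": 36, "dz": 0, "rx": 0, "ry": 0, "rz": 0, "fingers": -1}, {"dx": 30, "dy": 36, "dz": 0, "rx": 0, "ry": 0, "rz": 0, "fingers": -1}, {"dx": 25, "dy": 32, "dz": 0, "rx": 0, "ry": 0, "rz": 0, "fingers": -1}, {"dx": 10, "dy": 12, "dz": 0, "rx": 0, "ry": 0, "rz": 0, "fingers": -1}, {"dx": 0, "dy": 0, "dz": 0, "rx": 0, "ry": 0, "rz": 0, "fingers": -1}, {"dx": 0, "dy": 0, "dz": 0, "rx": 0, "ry": 0, "rz": 0, "fingers": -1}])

```text
clock: 2.3
tcp_pos: [0.4996, -0.1472, 0.3998]
orientation: [0.0, 1.0, 0.028, -0.0]
wrist_force: [0.3, -0.4, -1.2]
finger_gap: 0.0852
```

Run:
```python
from workcell import env, read_camera
import cv2,numpy as np
s=env.get_state();print({k:np.round(v,3).tolist() for k,v in s.items()})
r=read_camera("scene");cv2.imwrite("pics/scene2.png",r["img"][:,:,::-1])
r=read_camera("top");cv2.imwrite("pics/top2.png",r["img"][:,:,::-1])
a=cv2.imread("pics/scene2.png")[120:345,180:380];b=cv2.imread("pics/top2.png")[100:325,240:440]
cv2.imwrite("pics/v4.png",cv2.resize(np.hstack([a,b]),(800,450),interpolation=cv2.INTER_CUBIC))
```

```text
{'clock': 2.3, 'joint_pos': [-0.44, 0.199, 0.128, 1.5, -0.001, 2.646], 'qvel': [-0.026, -0.008, -0.006, 0.001, 0.0, 0.001], 'tau': [0.977, -41.539, 30.18, -0.027, 0.056, 0.015], 'tcp_pos': [0.5, -0.147, 0.4], 'orientation': [0.0, 1.0, 0.028, -0.0], 'wrist_force': [0.287, -0.414, -1.205], 'ft_torque': [-0.015, -0.065, 0.007], 'finger_gap': 0.085}
```

View pics/v4.png

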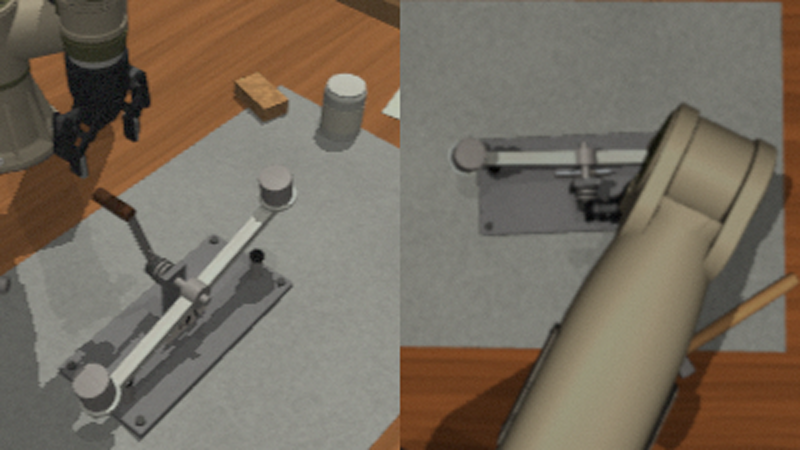

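servo_tool(deltas=[{"dx": 0, "dy": 0, "dz": -20, "rx": 0, "ry": 0, "rz": 0, "fingers": -1}, {"dx": 0, "dy": 0, "dz": -30, "rx": 0, "ry": 0, "rz": 0, "fingers": -1}, {"dx": 0, "dy": 0, "dz": -25, "rx": 0, "ry": 0, "rz": 0, "fingers": -1}, {"dx": 0, "dy": 0, "dz": -15, "rx": 0, "ry": 0, "rz": 0, "fingers": -0.6}, {"dx": 0, "dy": 0, "dz": 0, "rx": 0, "ry": 0, "rz": 0, "fingers": 0}, {"dx": 0, "dy": 0, "dz": 0, "rx": 0, "ry": 0, "rz": 0, "fingers": 0.2}, {"dx": 0, "dy": 0, "dz": 0, "rx": 0, "ry": 0, "rz": 0, "fingers": 0.2}], newtons=30)

```text
clock: 3.1
tcp_pos: [0.5001, -0.1477, 0.3113]
orientation: [0.001, 1.0, 0.027, 0.001]
wrist_force: [0.3, 0.4, -0.6]
finger_gap: 0.0343
```

Run:
```python
from workcell import env, read_camera
import cv2,numpy as np
s=env.get_state();print({k:np.round(v,3).tolist() for k,v in s.items()})
r=read_camera("scene");cv2.imwrite("pics/scene3.png",r["img"][:,:,::-1])
a=cv2.imread("pics/scene3.png")[160:340,180:360]
cv2.imwrite("pics/v5.png",cv2.resize(a,(600,600),interpolation=cv2.INTER_CUBIC))
```

```text
{'clock': 3.1, 'joint_pos': [-0.441, 0.206, -0.079, 1.285, -0.0, 2.647], 'qvel': [0.008, 0.001, 0.004, -0.003, -0.001, 0.001], 'tau': [-0.105, -41.375, 29.375, 0.011, -0.005, -0.002], 'tcp_pos': [0.5, -0.148, 0.311], 'orientation': [0.001, 1.0, 0.027, 0.001], 'wrist_force': [0.318, 0.44, -0.582], 'ft_torque': [-0.038, -0.024, 0.034], 'finger_gap': 0.034}
```

View pics/v5.png

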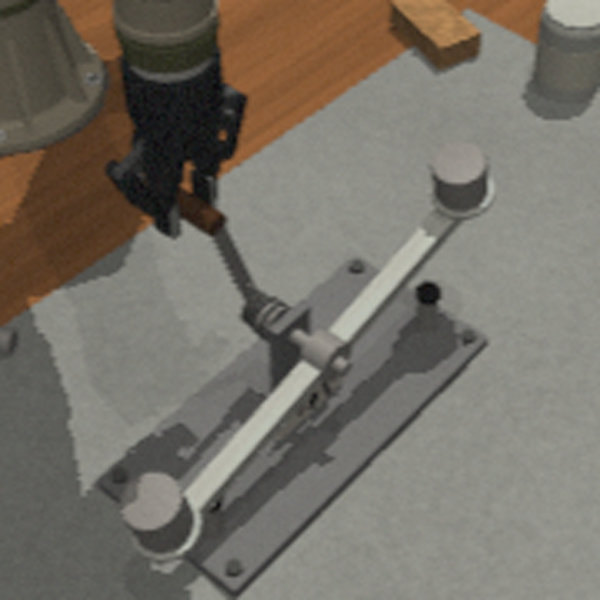

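servo_tool(deltas=[{"dx": 0, "dy": 0, "dz": 0, "rx": 0, "ry": 0, "rz": 0, "fingers": 0.6}, {"dx": 0, "dy": 0, "dz": 0, "rx": 0, "ry": 0, "rz": 0, "fingers": 1}, {"dx": 0, "dy": 0, "dz": 0, "rx": 0, "ry": 0, "rz": 0, "fingers": 1}, {"dx": 0, "dy": 0, "dz": 0, "rx": 0, "ry": 0, "rz": 0, "fingers": 1}, {"dx": 0, "dy": 0, "dz": 0, "rx": 0, "ry": 0, "rz": 0, "fingers": 1}], newtons=35)

```text
clock: 3.65
tcp_pos: [0.5003, -0.1472, 0.3111]
orientation: [0.001, 1.0, 0.027, 0.001]
wrist_force: [-1.3, -0.6, 5.9]
finger_gap: 0.0207
```

```bash
cat > vis.py <<'E'
from h import *
pose=np.load('pose.npy')
ref=cv2.imread('pics/scene0.png',0).astype(np.float32)
# (point rel. axle, half width, half height) on the beam body
PT=[([.03,-pose[4],.045],12,13),([.03,.2,.04],12,13)]+[([.041,r,.005],4,7) for r in (-.15,-.12,-.09,-.06,.06,.09,.12)]
GR=np.arange(-.26,.3001,.005)
def path(P):return proj('scene',world(pose,[rotx(t,P) for t in GR]))
PATHS=[path(np.array(P)) for P,_,_ in PT]
REF=[proj('scene',world(pose,rotx(.22,P)))[0] for P,_,_ in PT]
def patch(im,c,w,h):
    x,y=np.meshgrid(np.arange(-w,w+1),np.arange(-h,h+1))
    a=cv2.remap(im,(x+c[0]).astype(np.float32),(y+c[1]).astype(np.float32),cv2.INTER_CUBIC)
    a=a-a.mean();return a/(np.linalg.norm(a)+1e-6)
def beam(img,guess=None,win=.12):
    im=cv2.cvtColor(img,cv2.COLOR_RGB2GRAY).astype(np.float32)
    S=np.array([[ (patch(im,c,w,h)*patch(ref,R,w,h)).sum() if guess is None or abs(t-guess)<win else -1 for t,c in zip(GR,pa)] for (P,w,h),pa,R in zip(PT,PATHS,REF)])
    def peak(s):
        i=int(np.clip(s.argmax(),1,len(s)-2));a,b,c=s[i-1:i+2];d=a-2*b+c
        return GR[i]+(.005*.5*(a-c)/d if d<-1e-9 else 0)
    return peak((S*np.array([6,6]+[1]*7)[:,None]).sum(0)),[(round(peak(s),3),round(s.max(),2)) for s in S]
def tyz(tcp):
    d=np.asarray(tcp)-[pose[0],pose[1],0];return -np.sin(pose[2])*d[0]+np.cos(pose[2])*d[1],tcp[2]
E
python3 - <<'E'
from vis import *
from workcell import env,read_camera
for n in (1,2,3):
    print(n,beam(cv2.imread(f'pics/scene{n}.png')[:,:,::-1]))
im=read_camera('scene')['img'];cv2.imwrite('pics/scene4.png',im[:,:,::-1]);print(4,beam(im))
s=env.get_state();print(s['clock'],s['tcp_pos'],tyz(s['tcp_pos']),s['finger_gap'],s['wrist_force'],-np.arcsin(tyz(s['tcp_pos'])[0]/.15))
E
```

```text
1 (np.float64(0.21985547728460064), [(np.float64(0.22), np.float32(1.0)), (np.float64(0.22), np.float32(1.0)), (np.float64(0.22), np.float32(1.0)), (np.float64(0.221), np.float32(1.0)), (np.float64(0.222), np.float32(1.0)), (np.float64(0.221), np.float32(1.0)), (np.float64(0.22), np.float32(1.0)), (np.float64(0.221), np.float32(1.0)), (np.float64(0.22), np.float32(1.0))])
2 (np.float64(0.22082969312537742), [(np.float64(0.221), np.float32(0.91)), (np.float64(0.22), np.float32(1.0)), (np.float64(0.22), np.float32(1.0)), (np.float64(0.22), np.float32(1.0)), (np.float64(0.221), np.float32(1.0)), (np.float64(0.221), np.float32(1.0)), (np.float64(0.221), np.float32(1.0)), (np.float64(0.221), np.float32(1.0)), (np.float64(0.22), np.float32(1.0))])
3 (np.float64(0.22063600975057474), [(np.float64(0.221), np.float32(0.89)), (np.float64(0.22), np.float32(1.0)), (np.float64(0.22), np.float32(1.0)), (np.float64(0.221), np.float32(1.0)), (np.float64(0.222), np.float32(1.0)), (np.float64(0.221), np.float32(1.0)), (np.float64(0.22), np.float32(1.0)), (np.float64(0.221), np.float32(1.0)), (np.float64(0.22), np.float32(1.0))])
4 (np.float64(0.22061625250329486), [(np.float64(0.221), np.float32(0.89)), (np.float64(0.22), np.float32(1.0)), (np.float64(0.22), np.float32(1.0)), (np.float64(0.221), np.float32(1.0)), (np.float64(0.222), np.float32(1.0)), (np.float64(0.221), np.float32(1.0)), (np.float64(0.22), np.float32(1.0)), (np.float64(0.221), np.float32(1.0)), (np.float64(0.22), np.float32(1.0))])
3.7 [ 0.50023103 -0.14722664  0.31107274] (np.float64(-0.04335657705480505), np.float64(0.31107273756399645)) 0.0209435740632921 [-1.00048476 -1.31200348  6.21575462] 0.29322790167970164
```

```bash
cat > ctl.py <<'E'
import sys,json,os
from vis import *
from scipy.optimize import lsq_linear
from workcell import env,read_camera
I,B,BS,KS,KG=.06,.02,.01,.40,.48;H=.01
def sim(th,w,G,t,Ls,stop=True):
    """Ls: lever angle sampled every H; returns th at each sample (+final w)"""
    out=[th]
    for a,b in zip(Ls[:-1],Ls[1:]):
        acc=(G+KG*th+KS*((a+b)/2-th)+BS*((b-a)/H-w)-B*w)/I
        w+=acc*H;th+=w*H
        if stop and th>.22: th=.22;w=min(w,0)
        out.append(th)
    return np.array(out),w
Z0,S=.16745,'state.json'
st=json.load(open(S)) if os.path.exists(S) else dict(tl=[],L=[],m=[],plan=[],cmd=None,G=.137)
def pos(L):  # ty,z -> world y/x
    ty=-.15*np.sin(L);return np.array([-np.sin(pose[2])*ty,np.cos(pose[2])*ty,.15*np.cos(L)+Z0])
def measure():
    s=env.get_state();t=s['clock'];Lm=-np.arcsin(tyz(s['tcp_pos'])[0]/.15)
    im=read_camera('scene')['img'];cv2.imwrite('pics/last.png',im[:,:,::-1])
    g=st['m'][-1][1] if st['m'] else None
    th,per=beam(im,g);st['m'].append([t,th])
    if st['plan']:
        t0=t-.1*len(st['plan'])
        st['tl']+=[t0+.1*(i+1) for i in range(len(st['plan']))];st['L']+=st['plan']
    else: st['tl'].append(t);st['L'].append(Lm)
    t2=env.get_state()['clock'];st['tl'].append(t2);st['L'].append(st['L'][-1])
    print('t %.2f theta %.4f  L meas %.4f cmd %.4f F %s gap %.3f'%(t,th,Lm,st['L'][-1],np.round(s['wrist_force'],1),s['finger_gap']))
    print(' cw/load/bars',[(float(a),float(b)) for a,b in per[:4]]);return t2
def fit(t2,span=2.5):
    lift=[m for m in st['m'] if m[1]<.212]
    m=np.array([q for q in st['m'] if q[0]>=t2-span])
    if len(lift)<1: return .22,0,st['G']
    ts=np.arange(m[0,0],t2+H/2,H);Ls=np.interp(ts,st['tl'],st['L'])
    stop=m[0,1]>.212
    def f(p):
        th,_=sim(.22 if stop else p[0],0 if stop else p[1],p[2],0,Ls)
        return np.r_[(np.interp(m[:,0],ts,th)-m[:,1])/.003,(p[2]-st['G'])/.01,(p[0]-m[0,1])/.003]
    r=least_squares(f,[m[0,1],0,st['G']],x_scale=[.01,.05,.01])
    th,w=sim(.22 if stop else r.x[0],0 if stop else r.x[1],r.x[2],0,Ls)
    st['G']=float(r.x[2])
    print(' fit th %.4f w %.4f G %.4f Leq %.3f res %s'%(th[-1],w,r.x[2],-r.x[2]/KS,np.round(r.fun[:-2]*.003,4)));return th[-1],w,r.x[2]
def mpc(th,w,G,ref,n=25):
    """ref(t): reference beam angle, t from now; returns lever angles per row"""
    L0=st['L'][-1];ts=np.arange(0,.1*n+H/2,H)
    run=lambda u:sim(th,w,G,0,np.interp(ts,.1*np.arange(n+1),L0+np.r_[0,np.cumsum(u)]),False)[0]
    base=run(np.zeros(n));A=np.array([(run(.01*e)-base)/.01 for e in np.eye(n)]).T
    k=slice(5,None,5);wt=np.ones(len(ts[k]))[:,None];wt[-4:]=3
    D=np.eye(n)*.05;E=(np.eye(n)-np.eye(n,k=-1))*.15
    r=lsq_linear(np.r_[A[k]*wt,D,E],np.r_[(ref(ts[k])-base[k])*wt[:,0],np.zeros(2*n)],(-.06,.06))
    print(' pred',np.round((base+A@r.x)[::20],3));return L0+np.cumsum(r.x)
def emit(Ls):
    prev=pos(st['cmd'] if st['cmd'] is not None else st['L'][-1]) if not isinstance(st['cmd'],list) else np.array(st['cmd'])
    rows=[];out=[]
    for L in Ls:
        d=np.round((pos(L)-prev)*1000,1);prev=prev+d/1000;rows.append(dict(dx=float(d[0]),dy=float(d[1]),dz=float(d[2]),rx=0,ry=0,rz=0,fingers=1));out.append(float(L))
    st['cmd']=prev.tolist();st['plan']=out;json.dump(st,open(S,'w'))
    print(' L',np.round(out,3).tolist());print(json.dumps(rows))
if __name__=='__main__':
    mode=sys.argv[1];n=int(sys.argv[2]);t2=measure();th,w,G=fit(t2)
    L0=st['L'][-1]
    if mode=='ramp': emit(np.linspace(L0,float(sys.argv[3]),n+1)[1:])
    else:
        goal=float(sys.argv[3]);T=float(sys.argv[4])
        mj=lambda t:(lambda s:10*s**3-15*s**4+6*s**5)(np.clip(t/T,0,1))
        v=lambda t:np.where(t<T,w*t*(1-np.clip(t/T,0,1))**2,0)
        emit(mpc(th,w,G,lambda t:th+v(t)+(goal-th)*mj(t))[:n])
E
python3 ctl.py ramp 8 -0.10
```

```text
t 3.70 theta 0.2207  L meas 0.2932 cmd 0.2932 F [-1.  -1.3  6.2] gap 0.021
 cw/load/bars [(0.221, 0.8899999856948853), (0.22, 1.0), (0.22, 1.0), (0.22, 1.0)]
 L [0.244, 0.195, 0.146, 0.097, 0.047, -0.002, -0.051, -0.1]
[{"dx": -0.4, "dy": 7.1, "dz": 2.0, "rx": 0, "ry": 0, "rz": 0, "fingers": 1}, {"dx": -0.4, "dy": 7.2, "dz": 1.6, "rx": 0, "ry": 0, "rz": 0, "fingers": 1}, {"dx": -0.4, "dy": 7.2, "dz": 1.2, "rx": 0, "ry": 0, "rz": 0, "fingers": 1}, {"dx": -0.4, "dy": 7.3, "dz": 0.9, "rx": 0, "ry": 0, "rz": 0, "fingers": 1}, {"dx": -0.4, "dy": 7.4, "dz": 0.5, "rx": 0, "ry": 0, "rz": 0, "fingers": 1}, {"dx": -0.4, "dy": 7.3, "dz": 0.2, "rx": 0, "ry": 0, "rz": 0, "fingers": 1}, {"dx": -0.4, "dy": 7.4, "dz": -0.2, "rx": 0, "ry": 0, "rz": 0, "fingers": 1}, {"dx": -0.5, "dy": 7.3, "dz": -0.5, "rx": 0, "ry": 0, "rz": 0, "fingers": 1}]
```

servo_tool(deltas=[{"dx": -0.4, "dy": 7.1, "dz": 2.0, "rx": 0, "ry": 0, "rz": 0, "fingers": 1}, {"dx": -0.4, "dy": 7.2, "dz": 1.6, "rx": 0, "ry": 0, "rz": 0, "fingers": 1}, {"dx": -0.4, "dy": 7.2, "dz": 1.2, "rx": 0, "ry": 0, "rz": 0, "fingers": 1}, {"dx": -0.4, "dy": 7.3, "dz": 0.9, "rx": 0, "ry": 0, "rz": 0, "fingers": 1}, {"dx": -0.4, "dy": 7.4, "dz": 0.5, "rx": 0, "ry": 0, "rz": 0, "fingers": 1}, {"dx": -0.4, "dy": 7.3, "dz": 0.2, "rx": 0, "ry": 0, "rz": 0, "fingers": 1}, {"dx": -0.4, "dy": 7.4, "dz": -0.2, "rx": 0, "ry": 0, "rz": 0, "fingers": 1}, {"dx": -0.5, "dy": 7.3, "dz": -0.5, "rx": 0, "ry": 0, "rz": 0, "fingers": 1}])

```text
clock: 4.55
tcp_pos: [0.4972, -0.0897, 0.3169]
orientation: [0.002, 1.0, 0.027, 0.001]
wrist_force: [-1.8, -4.8, 7.2]
finger_gap: 0.021
```

```bash
python3 ctl.py ramp 5 -0.20
```

```text
t 4.55 theta 0.2213  L meas -0.0949 cmd -0.1000 F [-1.8 -4.8  7.2] gap 0.021
 cw/load/bars [(0.222, 0.9), (0.22, 1.0), (0.221, 1.0), (0.22, 1.0)]
 L [-0.12, -0.14, -0.16, -0.18, -0.2]
[{"dx": -0.1, "dy": 3.0, "dz": -0.4, "rx": 0, "ry": 0, "rz": 0, "fingers": 1}, {"dx": -0.2, "dy": 3.0, "dz": -0.4, "rx": 0, "ry": 0, "rz": 0, "fingers": 1}, {"dx": -0.2, "dy": 2.9, "dz": -0.4, "rx": 0, "ry": 0, "rz": 0, "fingers": 1}, {"dx": -0.1, "dy": 3.0, "dz": -0.5, "rx": 0, "ry": 0, "rz": 0, "fingers": 1}, {"dx": -0.2, "dy": 2.9, "dz": -0.6, "rx": 0, "ry": 0, "rz": 0, "fingers": 1}]
```

servo_tool(deltas=[{"dx": -0.1, "dy": 3.0, "dz": -0.4, "rx": 0, "ry": 0, "rz": 0, "fingers": 1}, {"dx": -0.2, "dy": 3.0, "dz": -0.4, "rx": 0, "ry": 0, "rz": 0, "fingers": 1}, {"dx": -0.2, "dy": 2.9, "dz": -0.4, "rx": 0, "ry": 0, "rz": 0, "fingers": 1}, {"dx": -0.1, "dy": 3.0, "dz": -0.5, "rx": 0, "ry": 0, "rz": 0, "fingers": 1}, {"dx": -0.2, "dy": 2.9, "dz": -0.6, "rx": 0, "ry": 0, "rz": 0, "fingers": 1}])

```text
clock: 5.1
tcp_pos: [0.4964, -0.0745, 0.3141]
orientation: [0.001, 1.0, 0.027, 0.001]
wrist_force: [0.3, -4.7, 5.8]
finger_gap: 0.0208
```

```bash
python3 ctl.py ramp 5 -0.25
```

```text
t 5.10 theta 0.2214  L meas -0.1978 cmd -0.2000 F [ 0.3 -4.7  5.8] gap 0.021
 cw/load/bars [(0.222, 0.9), (0.22, 1.0), (0.221, 1.0), (0.221, 1.0)]
 L [-0.21, -0.22, -0.23, -0.24, -0.25]
[{"dx": -0.1, "dy": 1.5, "dz": -0.3, "rx": 0, "ry": 0, "rz": 0, "fingers": 1}, {"dx": -0.0, "dy": 1.5, "dz": -0.3, "rx": 0, "ry": 0, "rz": 0, "fingers": 1}, {"dx": -0.1, "dy": 1.4, "dz": -0.3, "rx": 0, "ry": 0, "rz": 0, "fingers": 1}, {"dx": -0.1, "dy": 1.5, "dz": -0.4, "rx": 0, "ry": 0, "rz": 0, "fingers": 1}, {"dx": -0.1, "dy": 1.4, "dz": -0.4, "rx": 0, "ry": 0, "rz": 0, "fingers": 1}]
```

servo_tool(deltas=[{"dx": -0.1, "dy": 1.5, "dz": -0.3, "rx": 0, "ry": 0, "rz": 0, "fingers": 1}, {"dx": 0, "dy": 1.5, "dz": -0.3, "rx": 0, "ry": 0, "rz": 0, "fingers": 1}, {"dx": -0.1, "dy": 1.4, "dz": -0.3, "rx": 0, "ry": 0, "rz": 0, "fingers": 1}, {"dx": -0.1, "dy": 1.5, "dz": -0.4, "rx": 0, "ry": 0, "rz": 0, "fingers": 1}, {"dx": -0.1, "dy": 1.4, "dz": -0.4, "rx": 0, "ry": 0, "rz": 0, "fingers": 1}])

```text
clock: 5.65
tcp_pos: [0.4959, -0.0669, 0.3121]
orientation: [0.001, 1.0, 0.027, 0.001]
wrist_force: [2.0, -4.4, 5.1]
finger_gap: 0.0207
```

```bash
python3 ctl.py ramp 5 -0.30
```

```text
t 5.65 theta 0.2212  L meas -0.2501 cmd -0.2500 F [ 2.  -4.4  5.1] gap 0.021
 cw/load/bars [(0.222, 0.91), (0.22, 1.0), (0.221, 1.0), (0.221, 1.0)]
 L [-0.26, -0.27, -0.28, -0.29, -0.3]
[{"dx": -0.1, "dy": 1.5, "dz": -0.3, "rx": 0, "ry": 0, "rz": 0, "fingers": 1}, {"dx": -0.0, "dy": 1.4, "dz": -0.4, "rx": 0, "ry": 0, "rz": 0, "fingers": 1}, {"dx": -0.1, "dy": 1.5, "dz": -0.4, "rx": 0, "ry": 0, "rz": 0, "fingers": 1}, {"dx": -0.1, "dy": 1.4, "dz": -0.5, "rx": 0, "ry": 0, "rz": 0, "fingers": 1}, {"dx": -0.1, "dy": 1.4, "dz": -0.4, "rx": 0, "ry": 0, "rz": 0, "fingers": 1}]
```

servo_tool(deltas=[{"dx": -0.1, "dy": 1.5, "dz": -0.3, "rx": 0, "ry": 0, "rz": 0, "fingers": 1}, {"dx": 0, "dy": 1.4, "dz": -0.4, "rx": 0, "ry": 0, "rz": 0, "fingers": 1}, {"dx": -0.1, "dy": 1.5, "dz": -0.4, "rx": 0, "ry": 0, "rz": 0, "fingers": 1}, {"dx": -0.1, "dy": 1.4, "dz": -0.5, "rx": 0, "ry": 0, "rz": 0, "fingers": 1}, {"dx": -0.1, "dy": 1.4, "dz": -0.4, "rx": 0, "ry": 0, "rz": 0, "fingers": 1}])

```text
clock: 6.2
tcp_pos: [0.4955, -0.0597, 0.31]
orientation: [0.001, 1.0, 0.027, 0.001]
wrist_force: [2.8, -4.9, 5.2]
finger_gap: 0.0206
```

```bash
python3 ctl.py ramp 5 -0.35
```

```text
t 6.20 theta 0.2211  L meas -0.3000 cmd -0.3000 F [ 2.8 -4.9  5.2] gap 0.021
 cw/load/bars [(0.222, 0.91), (0.22, 1.0), (0.221, 1.0), (0.222, 1.0)]
 L [-0.31, -0.32, -0.33, -0.34, -0.35]
[{"dx": -0.1, "dy": 1.5, "dz": -0.4, "rx": 0, "ry": 0, "rz": 0, "fingers": 1}, {"dx": -0.0, "dy": 1.4, "dz": -0.5, "rx": 0, "ry": 0, "rz": 0, "fingers": 1}, {"dx": -0.1, "dy": 1.4, "dz": -0.5, "rx": 0, "ry": 0, "rz": 0, "fingers": 1}, {"dx": -0.1, "dy": 1.4, "dz": -0.5, "rx": 0, "ry": 0, "rz": 0, "fingers": 1}, {"dx": -0.1, "dy": 1.4, "dz": -0.5, "rx": 0, "ry": 0, "rz": 0, "fingers": 1}]
```

servo_tool(deltas=[{"dx": -0.1, "dy": 1.5, "dz": -0.4, "rx": 0, "ry": 0, "rz": 0, "fingers": 1}, {"dx": 0, "dy": 1.4, "dz": -0.5, "rx": 0, "ry": 0, "rz": 0, "fingers": 1}, {"dx": -0.1, "dy": 1.4, "dz": -0.5, "rx": 0, "ry": 0, "rz": 0, "fingers": 1}, {"dx": -0.1, "dy": 1.4, "dz": -0.5, "rx": 0, "ry": 0, "rz": 0, "fingers": 1}, {"dx": -0.1, "dy": 1.4, "dz": -0.5, "rx": 0, "ry": 0, "rz": 0, "fingers": 1}])

```text
clock: 6.75
tcp_pos: [0.4951, -0.0524, 0.3073]
orientation: [0.0, 1.0, 0.027, 0.001]
wrist_force: [2.9, -3.4, 4.2]
finger_gap: 0.0204
```

```bash
python3 ctl.py ramp 5 -0.40
```

```text
t 6.75 theta 0.2212  L meas -0.3514 cmd -0.3500 F [ 2.9 -3.4  4.2] gap 0.020
 cw/load/bars [(0.222, 0.91), (0.22, 1.0), (0.221, 1.0), (0.222, 1.0)]
 L [-0.36, -0.37, -0.38, -0.39, -0.4]
[{"dx": -0.1, "dy": 1.4, "dz": -0.5, "rx": 0, "ry": 0, "rz": 0, "fingers": 1}, {"dx": -0.0, "dy": 1.4, "dz": -0.5, "rx": 0, "ry": 0, "rz": 0, "fingers": 1}, {"dx": -0.1, "dy": 1.4, "dz": -0.6, "rx": 0, "ry": 0, "rz": 0, "fingers": 1}, {"dx": -0.1, "dy": 1.4, "dz": -0.6, "rx": 0, "ry": 0, "rz": 0, "fingers": 1}, {"dx": -0.1, "dy": 1.4, "dz": -0.5, "rx": 0, "ry": 0, "rz": 0, "fingers": 1}]
```

servo_tool(deltas=[{"dx": -0.1, "dy": 1.4, "dz": -0.5, "rx": 0, "ry": 0, "rz": 0, "fingers": 1}, {"dx": 0, "dy": 1.4, "dz": -0.5, "rx": 0, "ry": 0, "rz": 0, "fingers": 1}, {"dx": -0.1, "dy": 1.4, "dz": -0.6, "rx": 0, "ry": 0, "rz": 0, "fingers": 1}, {"dx": -0.1, "dy": 1.4, "dz": -0.6, "rx": 0, "ry": 0, "rz": 0, "fingers": 1}, {"dx": -0.1, "dy": 1.4, "dz": -0.5, "rx": 0, "ry": 0, "rz": 0, "fingers": 1}])

```text
clock: 7.3
tcp_pos: [0.4947, -0.0455, 0.3046]
orientation: [0.001, 1.0, 0.027, 0.001]
wrist_force: [4.0, -5.4, 4.6]
finger_gap: 0.0206
```

```bash
cp state.json s_bak.json; python3 ctl.py ramp 5 -0.45
```

```text
t 7.30 theta 0.2201  L meas -0.4006 cmd -0.4000 F [ 4.  -5.4  4.6] gap 0.021
 cw/load/bars [(0.221, 0.91), (0.219, 1.0), (0.219, 1.0), (0.221, 1.0)]
 L [-0.41, -0.42, -0.43, -0.44, -0.45]
[{"dx": -0.1, "dy": 1.4, "dz": -0.6, "rx": 0, "ry": 0, "rz": 0, "fingers": 1}, {"dx": -0.0, "dy": 1.4, "dz": -0.6, "rx": 0, "ry": 0, "rz": 0, "fingers": 1}, {"dx": -0.1, "dy": 1.3, "dz": -0.7, "rx": 0, "ry": 0, "rz": 0, "fingers": 1}, {"dx": -0.1, "dy": 1.4, "dz": -0.6, "rx": 0, "ry": 0, "rz": 0, "fingers": 1}, {"dx": -0.1, "dy": 1.3, "dz": -0.6, "rx": 0, "ry": 0, "rz": 0, "fingers": 1}]
```

servo_tool(deltas=[{"dx": -0.1, "dy": 1.4, "dz": -0.6, "rx": 0, "ry": 0, "rz": 0, "fingers": 1}, {"dx": 0, "dy": 1.4, "dz": -0.6, "rx": 0, "ry": 0, "rz": 0, "fingers": 1}, {"dx": -0.1, "dy": 1.3, "dz": -0.7, "rx": 0, "ry": 0, "rz": 0, "fingers": 1}, {"dx": -0.1, "dy": 1.4, "dz": -0.6, "rx": 0, "ry": 0, "rz": 0, "fingers": 1}, {"dx": -0.1, "dy": 1.3, "dz": -0.6, "rx": 0, "ry": 0, "rz": 0, "fingers": 1}])

```text
clock: 7.85
tcp_pos: [0.4942, -0.0386, 0.3016]
orientation: [0.0, 1.0, 0.027, 0.001]
wrist_force: [2.2, -4.7, 4.0]
finger_gap: 0.0209
```

```bash
cp state.json s_bak.json; python3 ctl.py hold 3 0.0 2.2
```

```text
t 7.85 theta 0.1837  L meas -0.4517 cmd -0.4500 F [ 2.2 -4.7  4. ] gap 0.021
 cw/load/bars [(0.183, 0.89), (0.184, 0.99), (0.185, 0.98), (0.184, 0.99)]
 fit th 0.1757 w -0.1688 G 0.1364 Leq -0.341 res [-0.0012 -0.0011 -0.0012 -0.0008  0.0001]
 pred [ 0.176  0.141  0.118  0.1    0.077  0.052  0.031  0.014  0.003 -0.002
 -0.002 -0.     0.   ]
 L [-0.39, -0.33, -0.316]
[{"dx": 0.5, "dy": -8.2, "dz": 3.6, "rx": 0, "ry": 0, "rz": 0, "fingers": 1}, {"dx": 0.5, "dy": -8.4, "dz": 3.2, "rx": 0, "ry": 0, "rz": 0, "fingers": 1}, {"dx": 0.1, "dy": -2.0, "dz": 0.7, "rx": 0, "ry": 0, "rz": 0, "fingers": 1}]
```

servo_tool(deltas=[{"dx": 0.5, "dy": -8.2, "dz": 3.6, "rx": 0, "ry": 0, "rz": 0, "fingers": 1}, {"dx": 0.5, "dy": -8.4, "dz": 3.2, "rx": 0, "ry": 0, "rz": 0, "fingers": 1}, {"dx": 0.1, "dy": -2.0, "dz": 0.7, "rx": 0, "ry": 0, "rz": 0, "fingers": 1}])

```text
clock: 8.2
tcp_pos: [0.495, -0.0557, 0.3091]
orientation: [-0.003, 1.0, 0.028, 0.0]
wrist_force: [4.0, 5.4, 4.5]
finger_gap: 0.0209
```

```bash
cp state.json s_bak.json; python3 ctl.py hold 4 0.0 1.8
```

```text
t 8.20 theta 0.1216  L meas -0.3281 cmd -0.3161 F [4.  5.4 4.5] gap 0.021
 cw/load/bars [(0.119, 0.83), (0.126, 0.97), (0.121, 0.95), (0.115, 0.98)]
 fit th 0.1170 w -0.1060 G 0.1358 Leq -0.340 res [-0.0011 -0.0012 -0.0009 -0.0022  0.001 ]
 pred [ 0.117  0.1    0.083  0.064  0.044  0.025  0.01   0.002 -0.001 -0.
  0.     0.    -0.   ]
 L [-0.343, -0.365, -0.373, -0.373]
[{"dx": -0.2, "dy": 3.9, "dz": -1.3, "rx": 0, "ry": 0, "rz": 0, "fingers": 1}, {"dx": -0.2, "dy": 3.0, "dz": -1.2, "rx": 0, "ry": 0, "rz": 0, "fingers": 1}, {"dx": -0.1, "dy": 1.2, "dz": -0.4, "rx": 0, "ry": 0, "rz": 0, "fingers": 1}, {"dx": 0.0, "dy": -0.0, "dz": -0.0, "rx": 0, "ry": 0, "rz": 0, "fingers": 1}]
```

servo_tool(deltas=[{"dx": -0.2, "dy": 3.9, "dz": -1.3, "rx": 0, "ry": 0, "rz": 0, "fingers": 1}, {"dx": -0.2, "dy": 3.0, "dz": -1.2, "rx": 0, "ry": 0, "rz": 0, "fingers": 1}, {"dx": -0.1, "dy": 1.2, "dz": -0.4, "rx": 0, "ry": 0, "rz": 0, "fingers": 1}, {"dx": 0, "dy": 0, "dz": 0, "rx": 0, "ry": 0, "rz": 0, "fingers": 1}])

```text
clock: 8.65
tcp_pos: [0.4947, -0.0488, 0.3067]
orientation: [-0.0, 1.0, 0.028, 0.001]
wrist_force: [2.9, -1.4, 7.4]
finger_gap: 0.0208
```

```bash
cp state.json s_bak.json; python3 ctl.py hold 4 0.0 1.5
```

```text
t 8.65 theta 0.0673  L meas -0.3769 cmd -0.3729 F [ 2.9 -1.4  7.4] gap 0.021
 cw/load/bars [(0.063, 0.77), (0.075, 0.94), (0.063, 0.95), (0.065, 0.96)]
 fit th 0.0653 w -0.1115 G 0.1352 Leq -0.338 res [-0.0011 -0.0012 -0.0011 -0.0049 -0.0048  0.0034]
 pred [ 0.065  0.045  0.032  0.021  0.009  0.001 -0.001 -0.001  0.     0.
 -0.    -0.     0.   ]
 L [-0.337, -0.32, -0.326, -0.34]
[{"dx": 0.3, "dy": -5.0, "dz": 1.8, "rx": 0, "ry": 0, "rz": 0, "fingers": 1}, {"dx": 0.1, "dy": -2.5, "dz": 0.9, "rx": 0, "ry": 0, "rz": 0, "fingers": 1}, {"dx": 0.0, "dy": 0.8, "dz": -0.3, "rx": 0, "ry": 0, "rz": 0, "fingers": 1}, {"dx": -0.1, "dy": 2.1, "dz": -0.7, "rx": 0, "ry": 0, "rz": 0, "fingers": 1}]
```

servo_tool(deltas=[{"dx": 0.3, "dy": -5.0, "dz": 1.8, "rx": 0, "ry": 0, "rz": 0, "fingers": 1}, {"dx": 0.1, "dy": -2.5, "dz": 0.9, "rx": 0, "ry": 0, "rz": 0, "fingers": 1}, {"dx": 0, "dy": 0.8, "dz": -0.3, "rx": 0, "ry": 0, "rz": 0, "fingers": 1}, {"dx": -0.1, "dy": 2.1, "dz": -0.7, "rx": 0, "ry": 0, "rz": 0, "fingers": 1}])

```text
clock: 9.1
tcp_pos: [0.4949, -0.0528, 0.3082]
orientation: [-0.002, 1.0, 0.028, 0.001]
wrist_force: [2.5, 1.4, 7.5]
finger_gap: 0.0209
```

```bash
cp state.json s_bak.json; python3 ctl.py hold 4 0.0 1.5
```

```text
t 9.10 theta 0.0170  L meas -0.3487 cmd -0.3404 F [2.5 1.4 7.5] gap 0.021
 cw/load/bars [(0.011, 0.69), (0.039, 0.92), (0.014, 0.95), (0.01, 0.95)]
 fit th 0.0179 w -0.0670 G 0.1350 Leq -0.337 res [-0.0012 -0.0012 -0.0062 -0.0077 -0.0025  0.0042]
 pred [ 0.018  0.007  0.001 -0.002 -0.004 -0.004 -0.002 -0.001  0.     0.
 -0.    -0.     0.   ]
 L [-0.327, -0.32, -0.322, -0.327]
[{"dx": 0.1, "dy": -1.9, "dz": 0.7, "rx": 0, "ry": 0, "rz": 0, "fingers": 1}, {"dx": 0.1, "dy": -1.0, "dz": 0.3, "rx": 0, "ry": 0, "rz": 0, "fingers": 1}, {"dx": -0.1, "dy": 0.2, "dz": -0.1, "rx": 0, "ry": 0, "rz": 0, "fingers": 1}, {"dx": -0.0, "dy": 0.8, "dz": -0.3, "rx": 0, "ry": 0, "rz": 0, "fingers": 1}]
```

Run:
```python
from vis import *
a=cv2.imread('pics/last.png')[190:330,200:340]
k=4.28
b=cv2.resize(a,(600,600),interpolation=cv2.INTER_CUBIC)
def dr(th,col):
    P=[]
    for xx in(.019,.041):
        P=[rotx(th,[xx,r,.009]) for r in (-.225,.225)]
        q=(proj('scene',world(pose,P))-[200,190]+.5)*600/140
        cv2.line(b,*[tuple(int(v) for v in z) for z in q],col,1,cv2.LINE_AA)
    for r,h in((-pose[4],.064),(.2,.059)):
        c=[rotx(th,[.03+.025*np.cos(t),r+.025*np.sin(t),h]) for t in np.linspace(0,6.28,40)]
        q=(proj('scene',world(pose,c))-[200,190]+.5)*600/140
        cv2.polylines(b,[q.astype(int)],True,col,1,cv2.LINE_AA)
dr(.012,(0,0,255));dr(.04,(0,255,0))
cv2.imwrite('pics/v6.png',b)
```

```text
(no output)
```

View pics/v6.png

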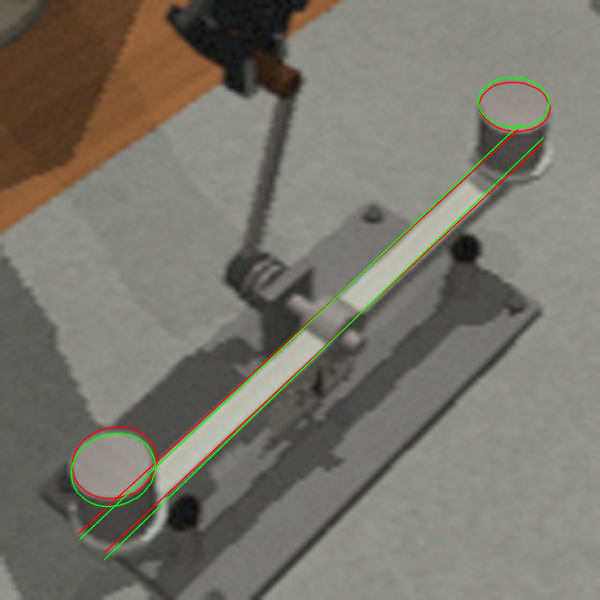

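```bash
sed -i 's/\[6,6\]+\[1\]\*7/[4,.5]+[1]*7/' vis.py; grep -c '4,.5' vis.py
```

```text
1
```

servo_tool(deltas=[{"dx": 0.1, "dy": -1.9, "dz": 0.7, "rx": 0, "ry": 0, "rz": 0, "fingers": 1}, {"dx": 0.1, "dy": -1.0, "dz": 0.3, "rx": 0, "ry": 0, "rz": 0, "fingers": 1}, {"dx": -0.1, "dy": 0.2, "dz": -0.1, "rx": 0, "ry": 0, "rz": 0, "fingers": 1}, {"dx": 0, "dy": 0.8, "dz": -0.3, "rx": 0, "ry": 0, "rz": 0, "fingers": 1}])

```text
clock: 9.55
tcp_pos: [0.495, -0.0543, 0.3087]
orientation: [-0.002, 1.0, 0.028, 0.001]
wrist_force: [3.0, 2.1, 7.2]
finger_gap: 0.0209
```

```bash
cp state.json s_bak.json; python3 ctl.py hold 4 0.0 1.5
```

```text
t 9.55 theta -0.0267  L meas -0.3381 cmd -0.3272 F [3.  2.1 7.2] gap 0.021
 cw/load/bars [(-0.029, 0.64), (-0.002, 0.91), (-0.023, 0.94), (-0.026, 0.94)]
 fit th -0.0252 w -0.0566 G 0.1334 Leq -0.333 res [-0.0001 -0.0013 -0.0037 -0.0031 -0.0049  0.0043]
 pred [-0.025 -0.034 -0.035 -0.029 -0.021 -0.012 -0.004 -0.001  0.    -0.
 -0.     0.     0.   ]
 L [-0.31, -0.298, -0.296, -0.3]
[{"dx": 0.1, "dy": -2.4, "dz": 0.8, "rx": 0, "ry": 0, "rz": 0, "fingers": 1}, {"dx": 0.1, "dy": -1.7, "dz": 0.6, "rx": 0, "ry": 0, "rz": 0, "fingers": 1}, {"dx": 0.0, "dy": -0.3, "dz": 0.1, "rx": 0, "ry": 0, "rz": 0, "fingers": 1}, {"dx": 0.0, "dy": 0.5, "dz": -0.2, "rx": 0, "ry": 0, "rz": 0, "fingers": 1}]
```

```bash
python3 - <<'E'
import json,numpy as np
s=json.load(open('state.json'));s['cmd']=json.load(open('s_bak.json'))['cmd'];s['plan']=[]
e=np.interp(s['tl'],[7.3,7.85,8.2,8.65,9.1,9.55],[0,-.0017,-.012,-.004,-.008,-.011]);s['L']=(np.array(s['L'])+e).tolist()
s['e']=-.011;s['G']=.137;json.dump(s,open('state.json','w'))
c=open('ctl.py').read()
c=c.replace("""        st['tl']+=[t0""","""        n=len(st['plan']);st['e']+=Lm-st['plan'][-1]
        st['plan']=[p+(Lm-st['plan'][-1])*(i+1)/n for i,p in enumerate(st['plan'])]
        st['tl']+=[t0""").replace("cmd %.4f F","e %.4f F").replace("Lm,st['L'][-1],np.round","Lm,st['e'],np.round").replace("pos(L)-prev","pos(L-st['e'])-prev")
open('ctl.py','w').write(c)
E
cp state.json s_bak.json; python3 ctl.py hold 4 0.0 1.0
```

```text
t 9.60 theta -0.0295  L meas -0.3387 e -0.0110 F [3.7 2.9 6.4] gap 0.021
 cw/load/bars [(-0.033, 0.64), (-0.004, 0.91), (-0.026, 0.94), (-0.028, 0.94)]
 fit th -0.0339 w -0.0806 G 0.1350 Leq -0.337 res [-0.0001  0.0019  0.0024  0.0017 -0.0022  0.0008 -0.0004]
 pred [-0.034 -0.044 -0.036 -0.018 -0.005  0.     0.    -0.    -0.     0.
  0.    -0.     0.   ]
 L [-0.286, -0.252, -0.253, -0.278]
[{"dx": 0.4, "dy": -7.5, "dz": 2.4, "rx": 0, "ry": 0, "rz": 0, "fingers": 1}, {"dx": 0.3, "dy": -4.8, "dz": 1.3, "rx": 0, "ry": 0, "rz": 0, "fingers": 1}, {"dx": -0.0, "dy": 0.1, "dz": -0.1, "rx": 0, "ry": 0, "rz": 0, "fingers": 1}, {"dx": -0.2, "dy": 3.6, "dz": -0.9, "rx": 0, "ry": 0, "rz": 0, "fingers": 1}]
```

servo_tool(deltas=[{"dx": 0.4, "dy": -7.5, "dz": 2.4, "rx": 0, "ry": 0, "rz": 0, "fingers": 1}, {"dx": 0.3, "dy": -4.8, "dz": 1.3, "rx": 0, "ry": 0, "rz": 0, "fingers": 1}, {"dx": 0, "dy": 0.1, "dz": -0.1, "rx": 0, "ry": 0, "rz": 0, "fingers": 1}, {"dx": -0.2, "dy": 3.6, "dz": -0.9, "rx": 0, "ry": 0, "rz": 0, "fingers": 1}])

```text
clock: 10.05
tcp_pos: [0.4954, -0.0629, 0.312]
orientation: [-0.002, 1.0, 0.028, 0.001]
wrist_force: [2.4, 2.8, 11.4]
finger_gap: 0.0207
```

```bash
cp state.json s_bak.json; python3 ctl.py hold 4 0.0 1.2
```

```text
t 10.05 theta -0.0347  L meas -0.2775 e -0.0107 F [ 2.4  2.8 11.4] gap 0.021
 cw/load/bars [(-0.039, 0.63), (-0.006, 0.91), (-0.031, 0.94), (-0.031, 0.94)]
 fit th -0.0304 w 0.0946 G 0.1350 Leq -0.338 res [-0.0003  0.0009  0.001  -0.0024  0.0012  0.     -0.0001]
 pred [-0.03  -0.012 -0.004 -0.001  0.001  0.002  0.    -0.    -0.     0.
  0.    -0.     0.   ]
 L [-0.338, -0.379, -0.378, -0.357]
[{"dx": -0.5, "dy": 8.6, "dz": -2.6, "rx": 0, "ry": 0, "rz": 0, "fingers": 1}, {"dx": -0.3, "dy": 5.8, "dz": -2.1, "rx": 0, "ry": 0, "rz": 0, "fingers": 1}, {"dx": -0.0, "dy": -0.1, "dz": -0.0, "rx": 0, "ry": 0, "rz": 0, "fingers": 1}, {"dx": 0.1, "dy": -3.0, "dz": 1.1, "rx": 0, "ry": 0, "rz": 0, "fingers": 1}]
```

servo_tool(deltas=[{"dx": -0.5, "dy": 8.6, "dz": -2.6, "rx": 0, "ry": 0, "rz": 0, "fingers": 1}, {"dx": -0.3, "dy": 5.8, "dz": -2.1, "rx": 0, "ry": 0, "rz": 0, "fingers": 1}, {"dx": 0, "dy": -0.1, "dz": 0, "rx": 0, "ry": 0, "rz": 0, "fingers": 1}, {"dx": 0.1, "dy": -3.0, "dz": 1.1, "rx": 0, "ry": 0, "rz": 0, "fingers": 1}])

```text
clock: 10.5
tcp_pos: [0.4948, -0.0519, 0.3079]
orientation: [-0.001, 1.0, 0.028, 0.001]
wrist_force: [3.5, 2.2, 6.3]
finger_gap: 0.0209
```

```bash
cp state.json s_bak.json; python3 ctl.py hold 4 0.0 1.5
```

```text
t 10.50 theta 0.0066  L meas -0.3550 e -0.0087 F [3.5 2.2 6.3] gap 0.021
 cw/load/bars [(0.006, 0.69), (0.023, 0.92), (0.009, 0.95), (0.005, 0.96)]
 fit th 0.0061 w 0.0294 G 0.1355 Leq -0.339 res [ 0.0004 -0.0006 -0.0037  0.0015  0.0006  0.0035 -0.0022]
 pred [ 0.006  0.01   0.012  0.011  0.008  0.005  0.002  0.    -0.    -0.
  0.     0.    -0.   ]
 L [-0.351, -0.349, -0.349, -0.35]
[{"dx": 0.1, "dy": -0.5, "dz": 0.2, "rx": 0, "ry": 0, "rz": 0, "fingers": 1}, {"dx": -0.0, "dy": -0.3, "dz": 0.1, "rx": 0, "ry": 0, "rz": 0, "fingers": 1}, {"dx": -0.0, "dy": 0.0, "dz": -0.0, "rx": 0, "ry": 0, "rz": 0, "fingers": 1}, {"dx": -0.0, "dy": 0.1, "dz": -0.1, "rx": 0, "ry": 0, "rz": 0, "fingers": 1}]
```

servo_tool(deltas=[{"dx": 0.1, "dy": -0.5, "dz": 0.2, "rx": 0, "ry": 0, "rz": 0, "fingers": 1}, {"dx": 0, "dy": -0.3, "dz": 0.1, "rx": 0, "ry": 0, "rz": 0, "fingers": 1}, {"dx": 0, "dy": 0, "dz": 0, "rx": 0, "ry": 0, "rz": 0, "fingers": 1}, {"dx": 0, "dy": 0.1, "dz": -0.1, "rx": 0, "ry": 0, "rz": 0, "fingers": 1}])

```text
clock: 10.95
tcp_pos: [0.4949, -0.0526, 0.3081]
orientation: [-0.002, 1.0, 0.028, 0.001]
wrist_force: [2.4, 1.6, 6.7]
finger_gap: 0.021
```

```bash
cp state.json s_bak.json; python3 ctl.py hold 4 0.0 1.2
```

```text
t 10.95 theta 0.0243  L meas -0.3501 e -0.0086 F [2.4 1.6 6.7] gap 0.021
 cw/load/bars [(0.024, 0.72), (0.044, 0.93), (0.026, 0.95), (0.026, 0.96)]
 fit th 0.0231 w 0.0171 G 0.1363 Leq -0.341 res [ 0.0012 -0.0049 -0.0002 -0.001   0.0038  0.002  -0.002 ]
 pred [ 0.023  0.025  0.021  0.014  0.006  0.001 -0.    -0.     0.     0.
 -0.    -0.     0.   ]
 L [-0.358, -0.365, -0.367, -0.365]
[{"dx": -0.1, "dy": 1.2, "dz": -0.4, "rx": 0, "ry": 0, "rz": 0, "fingers": 1}, {"dx": -0.0, "dy": 0.9, "dz": -0.3, "rx": 0, "ry": 0, "rz": 0, "fingers": 1}, {"dx": -0.1, "dy": 0.4, "dz": -0.1, "rx": 0, "ry": 0, "rz": 0, "fingers": 1}, {"dx": 0.1, "dy": -0.4, "dz": 0.1, "rx": 0, "ry": 0, "rz": 0, "fingers": 1}]
```

servo_tool(deltas=[{"dx": -0.1, "dy": 1.2, "dz": -0.4, "rx": 0, "ry": 0, "rz": 0, "fingers": 1}, {"dx": 0, "dy": 0.9, "dz": -0.3, "rx": 0, "ry": 0, "rz": 0, "fingers": 1}, {"dx": -0.1, "dy": 0.4, "dz": -0.1, "rx": 0, "ry": 0, "rz": 0, "fingers": 1}, {"dx": 0.1, "dy": -0.4, "dz": 0.1, "rx": 0, "ry": 0, "rz": 0, "fingers": 1}])

```text
clock: 11.4
tcp_pos: [0.4948, -0.0509, 0.3075]
orientation: [-0.001, 1.0, 0.028, 0.001]
wrist_force: [2.8, 1.3, 7.3]
finger_gap: 0.0205
```

```bash
cp state.json s_bak.json; python3 ctl.py hold 4 0.0 1.0
```

```text
t 11.40 theta 0.0304  L meas -0.3621 e -0.0061 F [2.8 1.3 7.3] gap 0.021
 cw/load/bars [(0.029, 0.73), (0.047, 0.94), (0.033, 0.95), (0.032, 0.96)]
 fit th 0.0296 w -0.0118 G 0.1372 Leq -0.343 res [ 0.0004 -0.0007 -0.0019  0.0014  0.0007 -0.     -0.0003]
 pred [ 0.03   0.026  0.018  0.009  0.002 -0.    -0.     0.     0.    -0.
 -0.     0.    -0.   ]
 L [-0.361, -0.363, -0.365, -0.362]
[{"dx": -0.0, "dy": -0.1, "dz": 0.0, "rx": 0, "ry": 0, "rz": 0, "fingers": 1}, {"dx": -0.0, "dy": 0.3, "dz": -0.1, "rx": 0, "ry": 0, "rz": 0, "fingers": 1}, {"dx": -0.1, "dy": 0.2, "dz": -0.1, "rx": 0, "ry": 0, "rz": 0, "fingers": 1}, {"dx": 0.1, "dy": -0.4, "dz": 0.2, "rx": 0, "ry": 0, "rz": 0, "fingers": 1}]
```

servo_tool(deltas=[{"dx": 0, "dy": -0.1, "dz": 0, "rx": 0, "ry": 0, "rz": 0, "fingers": 1}, {"dx": 0, "dy": 0.3, "dz": -0.1, "rx": 0, "ry": 0, "rz": 0, "fingers": 1}, {"dx": -0.1, "dy": 0.2, "dz": -0.1, "rx": 0, "ry": 0, "rz": 0, "fingers": 1}, {"dx": 0.1, "dy": -0.4, "dz": 0.2, "rx": 0, "ry": 0, "rz": 0, "fingers": 1}])

```text
clock: 11.85
tcp_pos: [0.4948, -0.0509, 0.3075]
orientation: [-0.001, 1.0, 0.028, 0.001]
wrist_force: [2.8, 1.8, 5.5]
finger_gap: 0.0206
```

```bash
cp state.json s_bak.json; python3 ctl.py hold 4 0.0 1.0
```

```text
t 11.85 theta 0.0214  L meas -0.3621 e -0.0063 F [2.8 1.8 5.5] gap 0.021
 cw/load/bars [(0.021, 0.72), (0.043, 0.93), (0.024, 0.95), (0.024, 0.95)]
 fit th 0.0191 w -0.0434 G 0.1376 Leq -0.344 res [ 0.0004 -0.0011  0.0007 -0.0003 -0.0005  0.0006 -0.0002]
 pred [ 0.019  0.011  0.006  0.002  0.    -0.     0.     0.    -0.    -0.
  0.     0.    -0.   ]
 L [-0.343, -0.334, -0.337, -0.342]
[{"dx": 0.1, "dy": -2.7, "dz": 1.0, "rx": 0, "ry": 0, "rz": 0, "fingers": 1}, {"dx": 0.1, "dy": -1.3, "dz": 0.4, "rx": 0, "ry": 0, "rz": 0, "fingers": 1}, {"dx": -0.0, "dy": 0.4, "dz": -0.1, "rx": 0, "ry": 0, "rz": 0, "fingers": 1}, {"dx": -0.1, "dy": 0.7, "dz": -0.3, "rx": 0, "ry": 0, "rz": 0, "fingers": 1}]
```

servo_tool(deltas=[{"dx": 0.1, "dy": -2.7, "dz": 1.0, "rx": 0, "ry": 0, "rz": 0, "fingers": 1}, {"dx": 0.1, "dy": -1.3, "dz": 0.4, "rx": 0, "ry": 0, "rz": 0, "fingers": 1}, {"dx": 0, "dy": 0.4, "dz": -0.1, "rx": 0, "ry": 0, "rz": 0, "fingers": 1}, {"dx": -0.1, "dy": 0.7, "dz": -0.3, "rx": 0, "ry": 0, "rz": 0, "fingers": 1}])

```text
clock: 12.3
tcp_pos: [0.4949, -0.0535, 0.3085]
orientation: [-0.002, 1.0, 0.028, 0.001]
wrist_force: [1.9, 1.6, 7.3]
finger_gap: 0.0208
```

```bash
cp state.json s_bak.json; python3 ctl.py hold 4 0.0 1.0
```

```text
t 12.30 theta 0.0049  L meas -0.3438 e -0.0082 F [1.9 1.6 7.3] gap 0.021
 cw/load/bars [(0.004, 0.68), (0.022, 0.92), (0.007, 0.95), (0.004, 0.96)]
 fit th 0.0036 w -0.0243 G 0.1375 Leq -0.344 res [ 0.0001 -0.0003 -0.0002  0.0007 -0.0003  0.    ]
 pred [ 0.004 -0.    -0.001 -0.001 -0.001 -0.     0.     0.    -0.    -0.
  0.     0.    -0.   ]
 L [-0.337, -0.333, -0.335, -0.338]
[{"dx": 0.1, "dy": -1.0, "dz": 0.4, "rx": 0, "ry": 0, "rz": 0, "fingers": 1}, {"dx": 0.0, "dy": -0.5, "dz": 0.1, "rx": 0, "ry": 0, "rz": 0, "fingers": 1}, {"dx": -0.0, "dy": 0.2, "dz": -0.0, "rx": 0, "ry": 0, "rz": 0, "fingers": 1}, {"dx": -0.0, "dy": 0.4, "dz": -0.2, "rx": 0, "ry": 0, "rz": 0, "fingers": 1}]
```

servo_tool(deltas=[{"dx": 0.1, "dy": -1.0, "dz": 0.4, "rx": 0, "ry": 0, "rz": 0, "fingers": 1}, {"dx": 0, "dy": -0.5, "dz": 0.1, "rx": 0, "ry": 0, "rz": 0, "fingers": 1}, {"dx": 0, "dy": 0.2, "dz": 0, "rx": 0, "ry": 0, "rz": 0, "fingers": 1}, {"dx": 0, "dy": 0.4, "dz": -0.2, "rx": 0, "ry": 0, "rz": 0, "fingers": 1}])

```text
clock: 12.75
tcp_pos: [0.495, -0.0541, 0.3087]
orientation: [-0.002, 1.0, 0.028, 0.001]
wrist_force: [2.4, 1.8, 7.6]
finger_gap: 0.0209
```

```bash
cp state.json s_bak.json; python3 ctl.py hold 4 0.0 1.0
```

```text
t 12.75 theta -0.0066  L meas -0.3392 e -0.0097 F [2.4 1.8 7.6] gap 0.021
 cw/load/bars [(-0.008, 0.67), (0.017, 0.92), (-0.003, 0.95), (-0.005, 0.96)]
 fit th -0.0061 w -0.0086 G 0.1372 Leq -0.343 res [-0.0002  0.0004  0.0012 -0.0006 -0.0017  0.001 ]
 pred [-0.006 -0.007 -0.005 -0.003 -0.001  0.     0.    -0.    -0.     0.
  0.    -0.     0.   ]
 L [-0.335, -0.332, -0.332, -0.335]
[{"dx": 0.0, "dy": -0.5, "dz": 0.2, "rx": 0, "ry": 0, "rz": 0, "fingers": 1}, {"dx": 0.0, "dy": -0.4, "dz": 0.2, "rx": 0, "ry": 0, "rz": 0, "fingers": 1}, {"dx": 0.0, "dy": -0.0, "dz": -0.0, "rx": 0, "ry": 0, "rz": 0, "fingers": 1}, {"dx": 0.0, "dy": 0.4, "dz": -0.2, "rx": 0, "ry": 0, "rz": 0, "fingers": 1}]
```

servo_tool(deltas=[{"dx": 0, "dy": -0.5, "dz": 0.2, "rx": 0, "ry": 0, "rz": 0, "fingers": 1}, {"dx": 0, "dy": -0.4, "dz": 0.2, "rx": 0, "ry": 0, "rz": 0, "fingers": 1}, {"dx": 0, "dy": 0, "dz": 0, "rx": 0, "ry": 0, "rz": 0, "fingers": 1}, {"dx": 0, "dy": 0.4, "dz": -0.2, "rx": 0, "ry": 0, "rz": 0, "fingers": 1}])

```text
clock: 13.2
tcp_pos: [0.495, -0.0544, 0.3088]
orientation: [-0.002, 1.0, 0.028, 0.001]
wrist_force: [2.8, 2.7, 5.7]
finger_gap: 0.0206
```

```bash
cp state.json s_bak.json; python3 ctl.py hold 4 0.0 1.0
```

```text
t 13.20 theta -0.0124  L meas -0.3369 e -0.0116 F [2.8 2.7 5.7] gap 0.021
 cw/load/bars [(-0.016, 0.65), (0.016, 0.92), (-0.008, 0.95), (-0.01, 0.95)]
 fit th -0.0115 w 0.0000 G 0.1368 Leq -0.342 res [-0.0005  0.0021  0.0005 -0.0015 -0.001   0.0009]
 pred [-0.011 -0.011 -0.008 -0.004 -0.001  0.     0.    -0.    -0.     0.
  0.    -0.     0.   ]
 L [-0.334, -0.331, -0.33, -0.333]
[{"dx": 0.0, "dy": -0.5, "dz": 0.2, "rx": 0, "ry": 0, "rz": 0, "fingers": 1}, {"dx": 0.1, "dy": -0.4, "dz": 0.1, "rx": 0, "ry": 0, "rz": 0, "fingers": 1}, {"dx": -0.0, "dy": -0.1, "dz": 0.1, "rx": 0, "ry": 0, "rz": 0, "fingers": 1}, {"dx": -0.1, "dy": 0.3, "dz": -0.2, "rx": 0, "ry": 0, "rz": 0, "fingers": 1}]
```

servo_tool(deltas=[{"dx": 0, "dy": -0.7, "dz": 0.2, "rx": 0, "ry": 0, "rz": 0, "fingers": 1}, {"dx": 0.1, "dy": -0.4, "dz": 0.1, "rx": 0, "ry": 0, "rz": 0, "fingers": 1}, {"dx": 0, "dy": -0.1, "dz": 0.1, "rx": 0, "ry": 0, "rz": 0, "fingers": 1}, {"dx": -0.1, "dy": 0.3, "dz": -0.2, "rx": 0, "ry": 0, "rz": 0, "fingers": 1}])

```text
clock: 13.65
tcp_pos: [0.495, -0.0551, 0.309]
orientation: [-0.002, 1.0, 0.028, 0.001]
wrist_force: [4.2, 3.0, 7.3]
finger_gap: 0.0207
```

```bash
cp state.json s_bak.json; python3 ctl.py hold 4 0.0 0.8
```

```text
t 13.65 theta -0.0116  L meas -0.3322 e -0.0112 F [4.2 3.  7.3] gap 0.021
 cw/load/bars [(-0.013, 0.66), (0.016, 0.92), (-0.009, 0.95), (-0.01, 0.95)]
 fit th -0.0109 w 0.0133 G 0.1363 Leq -0.341 res [-0.0002  0.0009 -0.0004 -0.0003  0.      0.0001]
 pred [-0.011 -0.008 -0.004 -0.001  0.     0.    -0.    -0.     0.     0.
 -0.    -0.     0.   ]
 L [-0.334, -0.335, -0.337, -0.34]
[{"dx": 0.0, "dy": 0.3, "dz": -0.1, "rx": 0, "ry": 0, "rz": 0, "fingers": 1}, {"dx": 0.0, "dy": 0.2, "dz": -0.0, "rx": 0, "ry": 0, "rz": 0, "fingers": 1}, {"dx": 0.0, "dy": 0.2, "dz": -0.1, "rx": 0, "ry": 0, "rz": 0, "fingers": 1}, {"dx": -0.0, "dy": 0.4, "dz": -0.1, "rx": 0, "ry": 0, "rz": 0, "fingers": 1}]
```

servo_tool(deltas=[{"dx": 0, "dy": 0.3, "dz": -0.1, "rx": 0, "ry": 0, "rz": 0, "fingers": 1}, {"dx": 0, "dy": 0.2, "dz": 0, "rx": 0, "ry": 0, "rz": 0, "fingers": 1}, {"dx": 0, "dy": 0.2, "dz": -0.1, "rx": 0, "ry": 0, "rz": 0, "fingers": 1}, {"dx": 0, "dy": 0.4, "dz": -0.1, "rx": 0, "ry": 0, "rz": 0, "fingers": 1}])

```text
clock: 14.1
tcp_pos: [0.495, -0.0544, 0.3088]
orientation: [-0.002, 1.0, 0.028, 0.001]
wrist_force: [3.5, 2.3, 6.0]
finger_gap: 0.0208
```

```bash
cp state.json s_bak.json; python3 ctl.py hold 5 0.0 1.0
```

```text
t 14.10 theta -0.0052  L meas -0.3374 e -0.0088 F [3.5 2.3 6. ] gap 0.021
 cw/load/bars [(-0.007, 0.67), (0.019, 0.92), (-0.002, 0.95), (-0.002, 0.96)]
 fit th -0.0042 w 0.0188 G 0.1361 Leq -0.340 res [ 0.     -0.0002  0.0001  0.0003 -0.0003  0.0001]
 pred [-0.004 -0.001  0.     0.     0.     0.    -0.    -0.     0.     0.
 -0.    -0.     0.   ]
 L [-0.344, -0.347, -0.347, -0.344, -0.342]
[{"dx": -0.1, "dy": 1.0, "dz": -0.4, "rx": 0, "ry": 0, "rz": 0, "fingers": 1}, {"dx": 0.0, "dy": 0.4, "dz": -0.1, "rx": 0, "ry": 0, "rz": 0, "fingers": 1}, {"dx": 0.0, "dy": -0.1, "dz": 0.0, "rx": 0, "ry": 0, "rz": 0, "fingers": 1}, {"dx": 0.0, "dy": -0.3, "dz": 0.2, "rx": 0, "ry": 0, "rz": 0, "fingers": 1}, {"dx": 0.0, "dy": -0.3, "dz": 0.0, "rx": 0, "ry": 0, "rz": 0, "fingers": 1}]
```

Within ±0.012 rad and the model residuals are under 1 mrad, so I'll continue with slightly longer steps.

servo_tool(deltas=[{"dx": -0.1, "dy": 1.0, "dz": -0.4, "rx": 0, "ry": 0, "rz": 0, "fingers": 1}, {"dx": 0, "dy": 0.4, "dz": -0.1, "rx": 0, "ry": 0, "rz": 0, "fingers": 1}, {"dx": 0, "dy": -0.1, "dz": 0, "rx": 0, "ry": 0, "rz": 0, "fingers": 1}, {"dx": 0, "dy": -0.3, "dz": 0.2, "rx": 0, "ry": 0, "rz": 0, "fingers": 1}, {"dx": 0, "dy": -0.3, "dz": 0, "rx": 0, "ry": 0, "rz": 0, "fingers": 1}])

```text
clock: 14.65
tcp_pos: [0.4949, -0.0535, 0.3085]
orientation: [-0.002, 1.0, 0.028, 0.001]
wrist_force: [4.2, 4.4, 6.1]
finger_gap: 0.021
```

```bash
cp state.json s_bak.json; python3 ctl.py hold 5 0.0 1.0
```

```text
t 14.65 theta 0.0081  L meas -0.3434 e -0.0101 F [4.2 4.4 6.1] gap 0.021
 cw/load/bars [(0.008, 0.69), (0.024, 0.92), (0.009, 0.95), (0.007, 0.96)]
 fit th 0.0076 w 0.0101 G 0.1366 Leq -0.341 res [ 0.0003 -0.0009 -0.0008 -0.0003  0.0024 -0.0011]
 pred [ 0.008  0.009  0.007  0.003  0.001 -0.    -0.     0.     0.    -0.
 -0.     0.    -0.   ]
 L [-0.35, -0.355, -0.355, -0.352, -0.346]
[{"dx": -0.0, "dy": 1.0, "dz": -0.3, "rx": 0, "ry": 0, "rz": 0, "fingers": 1}, {"dx": -0.0, "dy": 0.7, "dz": -0.2, "rx": 0, "ry": 0, "rz": 0, "fingers": 1}, {"dx": -0.0, "dy": -0.0, "dz": -0.0, "rx": 0, "ry": 0, "rz": 0, "fingers": 1}, {"dx": -0.0, "dy": -0.6, "dz": 0.1, "rx": 0, "ry": 0, "rz": 0, "fingers": 1}, {"dx": 0.0, "dy": -0.7, "dz": 0.3, "rx": 0, "ry": 0, "rz": 0, "fingers": 1}]
```

servo_tool(deltas=[{"dx": 0, "dy": 1.0, "dz": -0.3, "rx": 0, "ry": 0, "rz": 0, "fingers": 1}, {"dx": 0, "dy": 0.7, "dz": -0.2, "rx": 0, "ry": 0, "rz": 0, "fingers": 1}, {"dx": 0, "dy": 0, "dz": 0, "rx": 0, "ry": 0, "rz": 0, "fingers": 1}, {"dx": 0, "dy": -0.6, "dz": 0.1, "rx": 0, "ry": 0, "rz": 0, "fingers": 1}, {"dx": 0, "dy": -0.7, "dz": 0.3, "rx": 0, "ry": 0, "rz": 0, "fingers": 1}])

```text
clock: 15.2
tcp_pos: [0.4949, -0.0532, 0.3083]
orientation: [-0.002, 1.0, 0.028, 0.001]
wrist_force: [4.6, 3.1, 6.8]
finger_gap: 0.0206
```

```bash
cp state.json s_bak.json; python3 ctl.py hold 5 0.0 1.0
```

```text
t 15.20 theta 0.0116  L meas -0.3454 e -0.0093 F [4.6 3.1 6.8] gap 0.021
 cw/load/bars [(0.011, 0.7), (0.039, 0.92), (0.015, 0.95), (0.011, 0.95)]
 fit th 0.0107 w -0.0068 G 0.1370 Leq -0.342 res [ 0.0004 -0.0014 -0.0013  0.002   0.0006 -0.0006]
 pred [ 0.011  0.009  0.006  0.003  0.001 -0.    -0.     0.     0.    -0.
  0.     0.    -0.   ]
 L [-0.347, -0.349, -0.35, -0.349, -0.345]
[{"dx": 0.0, "dy": 0.2, "dz": -0.1, "rx": 0, "ry": 0, "rz": 0, "fingers": 1}, {"dx": -0.0, "dy": 0.4, "dz": -0.1, "rx": 0, "ry": 0, "rz": 0, "fingers": 1}, {"dx": -0.0, "dy": 0.1, "dz": -0.0, "rx": 0, "ry": 0, "rz": 0, "fingers": 1}, {"dx": -0.0, "dy": -0.2, "dz": 0.0, "rx": 0, "ry": 0, "rz": 0, "fingers": 1}, {"dx": 0.0, "dy": -0.6, "dz": 0.2, "rx": 0, "ry": 0, "rz": 0, "fingers": 1}]
```

servo_tool(deltas=[{"dx": 0, "dy": 0.2, "dz": -0.1, "rx": 0, "ry": 0, "rz": 0, "fingers": 1}, {"dx": 0, "dy": 0.4, "dz": -0.1, "rx": 0, "ry": 0, "rz": 0, "fingers": 1}, {"dx": 0, "dy": 0.1, "dz": 0, "rx": 0, "ry": 0, "rz": 0, "fingers": 1}, {"dx": 0, "dy": -0.2, "dz": 0, "rx": 0, "ry": 0, "rz": 0, "fingers": 1}, {"dx": 0, "dy": -0.6, "dz": 0.2, "rx": 0, "ry": 0, "rz": 0, "fingers": 1}])

```text
clock: 15.75
tcp_pos: [0.4949, -0.0533, 0.3084]
orientation: [-0.002, 1.0, 0.028, 0.001]
wrist_force: [4.1, 3.9, 6.0]
finger_gap: 0.0205
```

```bash
cp state.json s_bak.json; python3 ctl.py hold 5 0.0 1.0
```

```text
t 15.75 theta 0.0112  L meas -0.3449 e -0.0091 F [4.1 3.9 6. ] gap 0.021
 cw/load/bars [(0.011, 0.69), (0.039, 0.92), (0.013, 0.95), (0.009, 0.95)]
 fit th 0.0109 w -0.0035 G 0.1377 Leq -0.344 res [-0.0001  0.0006 -0.0008  0.0005 -0.0001]
 pred [ 0.011  0.01   0.007  0.003  0.001 -0.    -0.     0.     0.    -0.
 -0.     0.    -0.   ]
 L [-0.35, -0.354, -0.355, -0.352, -0.347]
[{"dx": -0.0, "dy": 0.7, "dz": -0.2, "rx": 0, "ry": 0, "rz": 0, "fingers": 1}, {"dx": -0.0, "dy": 0.6, "dz": -0.2, "rx": 0, "ry": 0, "rz": 0, "fingers": 1}, {"dx": -0.1, "dy": 0.1, "dz": -0.1, "rx": 0, "ry": 0, "rz": 0, "fingers": 1}, {"dx": 0.1, "dy": -0.3, "dz": 0.2, "rx": 0, "ry": 0, "rz": 0, "fingers": 1}, {"dx": 0.0, "dy": -0.7, "dz": 0.2, "rx": 0, "ry": 0, "rz": 0, "fingers": 1}]
```

servo_tool(deltas=[{"dx": 0, "dy": 0.7, "dz": -0.2, "rx": 0, "ry": 0, "rz": 0, "fingers": 1}, {"dx": 0, "dy": 0.6, "dz": -0.2, "rx": 0, "ry": 0, "rz": 0, "fingers": 1}, {"dx": -0.1, "dy": 0.1, "dz": -0.1, "rx": 0, "ry": 0, "rz": 0, "fingers": 1}, {"dx": 0.1, "dy": -0.3, "dz": 0.2, "rx": 0, "ry": 0, "rz": 0, "fingers": 1}, {"dx": 0, "dy": -0.7, "dz": 0.2, "rx": 0, "ry": 0, "rz": 0, "fingers": 1}])

```text
clock: 16.3
tcp_pos: [0.4949, -0.053, 0.3082]
orientation: [-0.002, 1.0, 0.028, 0.001]
wrist_force: [3.3, 4.0, 6.9]
finger_gap: 0.0209
```

```bash
cp state.json s_bak.json; python3 ctl.py hold 5 0.0 1.0
```

```text
t 16.30 theta 0.0052  L meas -0.3474 e -0.0091 F [3.3 4.  6.9] gap 0.021
 cw/load/bars [(0.004, 0.68), (0.022, 0.92), (0.008, 0.95), (0.005, 0.96)]
 fit th 0.0041 w -0.0201 G 0.1376 Leq -0.344 res [ 0.0001 -0.0008  0.0007  0.     -0.0001]
 pred [ 0.004  0.001 -0.    -0.001 -0.    -0.     0.     0.    -0.    -0.
  0.     0.    -0.   ]
 L [-0.34, -0.336, -0.337, -0.34, -0.342]
[{"dx": 0.1, "dy": -1.1, "dz": 0.4, "rx": 0, "ry": 0, "rz": 0, "fingers": 1}, {"dx": -0.0, "dy": -0.5, "dz": 0.2, "rx": 0, "ry": 0, "rz": 0, "fingers": 1}, {"dx": -0.0, "dy": 0.1, "dz": -0.1, "rx": 0, "ry": 0, "rz": 0, "fingers": 1}, {"dx": -0.0, "dy": 0.4, "dz": -0.1, "rx": 0, "ry": 0, "rz": 0, "fingers": 1}, {"dx": -0.1, "dy": 0.3, "dz": -0.1, "rx": 0, "ry": 0, "rz": 0, "fingers": 1}]
```

servo_tool(deltas=[{"dx": 0.1, "dy": -1.1, "dz": 0.4, "rx": 0, "ry": 0, "rz": 0, "fingers": 1}, {"dx": 0, "dy": -0.5, "dz": 0.2, "rx": 0, "ry": 0, "rz": 0, "fingers": 1}, {"dx": 0, "dy": 0.1, "dz": -0.1, "rx": 0, "ry": 0, "rz": 0, "fingers": 1}, {"dx": 0, "dy": 0.4, "dz": -0.1, "rx": 0, "ry": 0, "rz": 0, "fingers": 1}, {"dx": -0.1, "dy": 0.3, "dz": -0.1, "rx": 0, "ry": 0, "rz": 0, "fingers": 1}])

```text
clock: 16.85
tcp_pos: [0.4949, -0.0539, 0.3086]
orientation: [-0.002, 1.0, 0.028, 0.001]
wrist_force: [2.7, 1.6, 6.7]
finger_gap: 0.0209
```

```bash
cp state.json s_bak.json; python3 ctl.py hold 5 0.0 1.0
```

```text
t 16.85 theta -0.0029  L meas -0.3407 e -0.0078 F [2.7 1.6 6.7] gap 0.021
 cw/load/bars [(-0.004, 0.67), (0.02, 0.92), (0.001, 0.95), (0.0, 0.96)]
 fit th -0.0024 w -0.0005 G 0.1375 Leq -0.344 res [-0.0002  0.001  -0.0001 -0.0011  0.0005]
 pred [-0.002 -0.002 -0.002 -0.001 -0.     0.     0.    -0.    -0.     0.
  0.    -0.     0.   ]
 L [-0.341, -0.342, -0.342, -0.342, -0.343]
[{"dx": 0.0, "dy": 0.1, "dz": -0.1, "rx": 0, "ry": 0, "rz": 0, "fingers": 1}, {"dx": 0.0, "dy": 0.1, "dz": 0.0, "rx": 0, "ry": 0, "rz": 0, "fingers": 1}, {"dx": 0.0, "dy": -0.0, "dz": 0.0, "rx": 0, "ry": 0, "rz": 0, "fingers": 1}, {"dx": 0.0, "dy": -0.0, "dz": 0.0, "rx": 0, "ry": 0, "rz": 0, "fingers": 1}, {"dx": 0.0, "dy": 0.1, "dz": -0.0, "rx": 0, "ry": 0, "rz": 0, "fingers": 1}]
```

servo_tool(deltas=[{"dx": 0, "dy": 0.1, "dz": -0.1, "rx": 0, "ry": 0, "rz": 0, "fingers": 1}, {"dx": 0, "dy": 0.1, "dz": 0, "rx": 0, "ry": 0, "rz": 0, "fingers": 1}, {"dx": 0, "dy": 0, "dz": 0, "rx": 0, "ry": 0, "rz": 0, "fingers": 1}, {"dx": 0, "dy": 0, "dz": 0, "rx": 0, "ry": 0, "rz": 0, "fingers": 1}, {"dx": 0, "dy": 0.1, "dz": 0, "rx": 0, "ry": 0, "rz": 0, "fingers": 1}])

```text
clock: 17.4
tcp_pos: [0.4949, -0.0537, 0.3085]
orientation: [-0.002, 1.0, 0.028, 0.001]
wrist_force: [3.0, 1.9, 6.5]
finger_gap: 0.0204
```

```bash
cp state.json s_bak.json; python3 ctl.py hold 5 0.0 1.0
python3 - <<'E'
from vis import *
a=cv2.imread('pics/last.png');o=np.array([235,235]);w=70
b=cv2.resize(a[235:305,235:305],(600,600),interpolation=cv2.INTER_CUBIC)
for t,c in((0,(0,0,255)),(.07,(0,255,0)),(-.07,(255,0,0))):
    q=(proj('scene',world(pose,[rotx(t,[.017,0,-.085])]))[0]-o+.5)*600/w
    cv2.circle(b,tuple(int(v) for v in q),4,c,1)
cv2.imwrite('pics/v7.png',b)
E
```

```text
t 17.40 theta -0.0054  L meas -0.3421 e -0.0072 F [3.  1.9 6.5] gap 0.020
 cw/load/bars [(-0.008, 0.67), (0.019, 0.92), (-0.002, 0.95), (-0.003, 0.96)]
 fit th -0.0053 w -0.0025 G 0.1371 Leq -0.343 res [-0.0001  0.0007 -0.0003 -0.0003  0.0002]
 pred [-0.005 -0.005 -0.004 -0.002 -0.     0.     0.    -0.    -0.     0.
  0.    -0.     0.   ]
 L [-0.338, -0.336, -0.335, -0.337, -0.34]
[{"dx": 0.1, "dy": -0.5, "dz": 0.2, "rx": 0, "ry": 0, "rz": 0, "fingers": 1}, {"dx": -0.0, "dy": -0.4, "dz": 0.1, "rx": 0, "ry": 0, "rz": 0, "fingers": 1}, {"dx": -0.0, "dy": -0.0, "dz": -0.0, "rx": 0, "ry": 0, "rz": 0, "fingers": 1}, {"dx": -0.0, "dy": 0.2, "dz": -0.1, "rx": 0, "ry": 0, "rz": 0, "fingers": 1}, {"dx": -0.1, "dy": 0.5, "dz": -0.1, "rx": 0, "ry": 0, "rz": 0, "fingers": 1}]
```

View pics/v7.png

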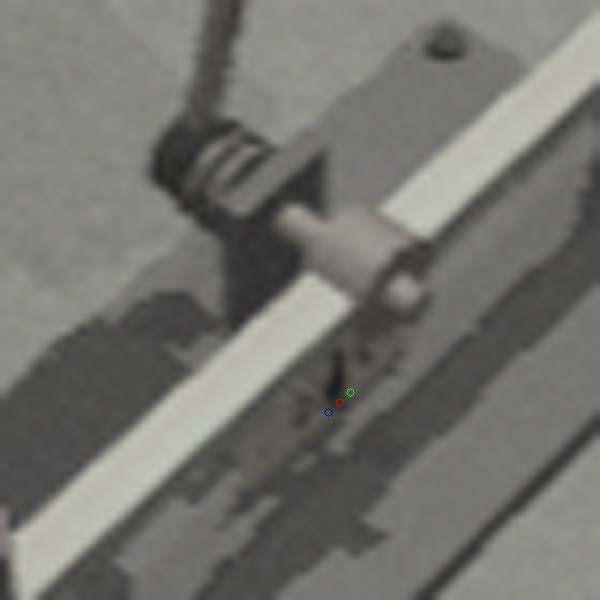

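The dark pointer at crop pixels (333, 390) lies on the projected level mark at (340, 402), to within the picture's resolution. Holding on for margin.

servo_tool(deltas=[{"dx": 0.1, "dy": -0.5, "dz": 0.2, "rx": 0, "ry": 0, "rz": 0, "fingers": 1}, {"dx": 0, "dy": -0.4, "dz": 0.1, "rx": 0, "ry": 0, "rz": 0, "fingers": 1}, {"dx": 0, "dy": 0, "dz": 0, "rx": 0, "ry": 0, "rz": 0, "fingers": 1}, {"dx": 0, "dy": 0.2, "dz": -0.1, "rx": 0, "ry": 0, "rz": 0, "fingers": 1}, {"dx": -0.1, "dy": 0.5, "dz": -0.1, "rx": 0, "ry": 0, "rz": 0, "fingers": 1}])

```text
clock: 17.95
tcp_pos: [0.4949, -0.0538, 0.3086]
orientation: [-0.002, 1.0, 0.028, 0.001]
wrist_force: [3.6, 1.3, 6.7]
finger_gap: 0.0206
```

```bash
cp state.json s_bak.json; python3 ctl.py hold 5 0.0 1.0
```

```text
t 17.95 theta -0.0061  L meas -0.3414 e -0.0082 F [3.6 1.3 6.7] gap 0.021
 cw/load/bars [(-0.008, 0.67), (0.018, 0.92), (-0.003, 0.95), (-0.004, 0.95)]
 fit th -0.0058 w 0.0038 G 0.1369 Leq -0.342 res [-0.      0.0002  0.0001 -0.0003  0.0001]
 pred [-0.006 -0.005 -0.003 -0.002 -0.     0.     0.    -0.    -0.     0.
 -0.    -0.     0.   ]
 L [-0.34, -0.338, -0.338, -0.339, -0.341]
[{"dx": 0.1, "dy": -0.3, "dz": 0.0, "rx": 0, "ry": 0, "rz": 0, "fingers": 1}, {"dx": -0.0, "dy": -0.2, "dz": 0.1, "rx": 0, "ry": 0, "rz": 0, "fingers": 1}, {"dx": -0.0, "dy": -0.1, "dz": 0.0, "rx": 0, "ry": 0, "rz": 0, "fingers": 1}, {"dx": -0.0, "dy": 0.2, "dz": -0.0, "rx": 0, "ry": 0, "rz": 0, "fingers": 1}, {"dx": -0.0, "dy": 0.3, "dz": -0.1, "rx": 0, "ry": 0, "rz": 0, "fingers": 1}]
```

servo_tool(deltas=[{"dx": 0.1, "dy": -0.3, "dz": 0, "rx": 0, "ry": 0, "rz": 0, "fingers": 1}, {"dx": 0, "dy": -0.2, "dz": 0.1, "rx": 0, "ry": 0, "rz": 0, "fingers": 1}, {"dx": 0, "dy": -0.1, "dz": 0, "rx": 0, "ry": 0, "rz": 0, "fingers": 1}, {"dx": 0, "dy": 0.2, "dz": 0, "rx": 0, "ry": 0, "rz": 0, "fingers": 1}, {"dx": 0, "dy": 0.3, "dz": -0.1, "rx": 0, "ry": 0, "rz": 0, "fingers": 1}])

```text
clock: 18.5
tcp_pos: [0.4949, -0.0538, 0.3085]
orientation: [-0.002, 1.0, 0.028, 0.001]
wrist_force: [2.8, 2.1, 6.9]
finger_gap: 0.0208
```

```bash
cp state.json s_bak.json; python3 ctl.py hold 5 0.0 1.0
```

```text
t 18.50 theta -0.0059  L meas -0.3413 e -0.0087 F [2.8 2.1 6.9] gap 0.021
 cw/load/bars [(-0.008, 0.67), (0.019, 0.92), (-0.003, 0.95), (-0.003, 0.95)]
 fit th -0.0055 w 0.0031 G 0.1367 Leq -0.342 res [-0.0001  0.0006 -0.     -0.0007  0.0003]
 pred [-0.005 -0.005 -0.003 -0.001 -0.     0.     0.    -0.    -0.     0.
 -0.    -0.     0.   ]
 L [-0.339, -0.337, -0.337, -0.338, -0.34]
[{"dx": -0.0, "dy": -0.3, "dz": 0.1, "rx": 0, "ry": 0, "rz": 0, "fingers": 1}, {"dx": -0.0, "dy": -0.3, "dz": 0.1, "rx": 0, "ry": 0, "rz": 0, "fingers": 1}, {"dx": -0.0, "dy": -0.0, "dz": -0.0, "rx": 0, "ry": 0, "rz": 0, "fingers": 1}, {"dx": -0.0, "dy": 0.1, "dz": -0.1, "rx": 0, "ry": 0, "rz": 0, "fingers": 1}, {"dx": -0.0, "dy": 0.3, "dz": -0.1, "rx": 0, "ry": 0, "rz": 0, "fingers": 1}]
```

servo_tool(deltas=[{"dx": 0, "dy": -0.3, "dz": 0.1, "rx": 0, "ry": 0, "rz": 0, "fingers": 1}, {"dx": 0, "dy": -0.3, "dz": 0.1, "rx": 0, "ry": 0, "rz": 0, "fingers": 1}, {"dx": 0, "dy": 0, "dz": 0, "rx": 0, "ry": 0, "rz": 0, "fingers": 1}, {"dx": 0, "dy": 0.1, "dz": -0.1, "rx": 0, "ry": 0, "rz": 0, "fingers": 1}, {"dx": 0, "dy": 0.3, "dz": -0.1, "rx": 0, "ry": 0, "rz": 0, "fingers": 1}])

```text
clock: 19.05
tcp_pos: [0.4949, -0.054, 0.3086]
orientation: [-0.002, 1.0, 0.028, 0.001]
wrist_force: [3.6, 2.6, 7.8]
finger_gap: 0.0211
```

```bash
cp state.json s_bak.json; python3 ctl.py hold 5 0.0 1.0
```

```text
t 19.05 theta -0.0059  L meas -0.3403 e -0.0088 F [3.6 2.6 7.8] gap 0.021
 cw/load/bars [(-0.008, 0.67), (0.019, 0.92), (-0.003, 0.95), (-0.004, 0.95)]
 fit th -0.0056 w 0.0027 G 0.1364 Leq -0.341 res [-0.0001  0.0006 -0.0002 -0.0004  0.0002]
 pred [-0.006 -0.005 -0.003 -0.002 -0.     0.     0.    -0.    -0.     0.
 -0.    -0.     0.   ]
 L [-0.338, -0.336, -0.336, -0.337, -0.339]
[{"dx": -0.0, "dy": -0.3, "dz": 0.1, "rx": 0, "ry": 0, "rz": 0, "fingers": 1}, {"dx": -0.0, "dy": -0.2, "dz": 0.1, "rx": 0, "ry": 0, "rz": 0, "fingers": 1}, {"dx": -0.0, "dy": -0.1, "dz": 0.0, "rx": 0, "ry": 0, "rz": 0, "fingers": 1}, {"dx": -0.0, "dy": 0.2, "dz": -0.0, "rx": 0, "ry": 0, "rz": 0, "fingers": 1}, {"dx": -0.0, "dy": 0.3, "dz": -0.1, "rx": 0, "ry": 0, "rz": 0, "fingers": 1}]
```

servo_tool(deltas=[{"dx": 0, "dy": -0.3, "dz": 0.1, "rx": 0, "ry": 0, "rz": 0, "fingers": 1}, {"dx": 0, "dy": -0.2, "dz": 0.1, "rx": 0, "ry": 0, "rz": 0, "fingers": 1}, {"dx": 0, "dy": -0.1, "dz": 0, "rx": 0, "ry": 0, "rz": 0, "fingers": 1}, {"dx": 0, "dy": 0.2, "dz": 0, "rx": 0, "ry": 0, "rz": 0, "fingers": 1}, {"dx": 0, "dy": 0.3, "dz": -0.1, "rx": 0, "ry": 0, "rz": 0, "fingers": 1}])

```text
clock: 19.6
tcp_pos: [0.4949, -0.054, 0.3086]
orientation: [-0.002, 1.0, 0.028, 0.001]
wrist_force: [3.2, 2.8, 6.7]
finger_gap: 0.0204
```

```bash
cp state.json s_bak.json; python3 ctl.py hold 6 0.215 3.5
```

```text
t 19.60 theta -0.0031  L meas -0.3397 e -0.0091 F [3.2 2.8 6.7] gap 0.020
 cw/load/bars [(-0.005, 0.67), (0.02, 0.92), (0.001, 0.95), (0.0, 0.95)]
 fit th -0.0028 w 0.0073 G 0.1363 Leq -0.341 res [ 0.     -0.     -0.0002  0.0002 -0.0001]
 pred [-0.003 -0.001  0.002  0.009  0.019  0.032  0.05   0.07   0.092  0.115
  0.138  0.159  0.177]
 L [-0.338, -0.335, -0.331, -0.328, -0.326, -0.325]
[{"dx": -0.0, "dy": -0.3, "dz": 0.1, "rx": 0, "ry": 0, "rz": 0, "fingers": 1}, {"dx": 0.0, "dy": -0.4, "dz": 0.1, "rx": 0, "ry": 0, "rz": 0, "fingers": 1}, {"dx": 0.0, "dy": -0.5, "dz": 0.2, "rx": 0, "ry": 0, "rz": 0, "fingers": 1}, {"dx": 0.1, "dy": -0.4, "dz": 0.1, "rx": 0, "ry": 0, "rz": 0, "fingers": 1}, {"dx": -0.0, "dy": -0.3, "dz": 0.1, "rx": 0, "ry": 0, "rz": 0, "fingers": 1}, {"dx": -0.0, "dy": -0.1, "dz": 0.1, "rx": 0, "ry": 0, "rz": 0, "fingers": 1}]
```

servo_tool(deltas=[{"dx": 0, "dy": -0.3, "dz": 0.1, "rx": 0, "ry": 0, "rz": 0, "fingers": 1}, {"dx": 0, "dy": -0.4, "dz": 0.1, "rx": 0, "ry": 0, "rz": 0, "fingers": 1}, {"dx": 0, "dy": -0.5, "dz": 0.2, "rx": 0, "ry": 0, "rz": 0, "fingers": 1}, {"dx": 0.1, "dy": -0.4, "dz": 0.1, "rx": 0, "ry": 0, "rz": 0, "fingers": 1}, {"dx": 0, "dy": -0.3, "dz": 0.1, "rx": 0, "ry": 0, "rz": 0, "fingers": 1}, {"dx": 0, "dy": -0.1, "dz": 0.1, "rx": 0, "ry": 0, "rz": 0, "fingers": 1}])

```text
clock: 20.25
tcp_pos: [0.495, -0.0554, 0.3091]
orientation: [-0.003, 1.0, 0.028, 0.001]
wrist_force: [4.0, 4.7, 5.1]
finger_gap: 0.0207
```

```bash
cp state.json s_bak.json; python3 ctl.py hold 6 0.215 3.2
```

```text
t 20.25 theta 0.0099  L meas -0.3300 e -0.0138 F [4.  4.7 5.1] gap 0.021
 cw/load/bars [(0.009, 0.7), (0.034, 0.92), (0.012, 0.95), (0.009, 0.95)]
 fit th 0.0115 w 0.0391 G 0.1365 Leq -0.341 res [ 0.0001 -0.0006 -0.      0.0007 -0.0003]
 pred [0.011 0.02  0.027 0.037 0.05  0.067 0.086 0.107 0.129 0.15  0.17  0.187
 0.2  ]
 L [-0.341, -0.346, -0.343, -0.337, -0.332, -0.33]
[{"dx": -0.1, "dy": 1.6, "dz": -0.6, "rx": 0, "ry": 0, "rz": 0, "fingers": 1}, {"dx": -0.0, "dy": 0.7, "dz": -0.2, "rx": 0, "ry": 0, "rz": 0, "fingers": 1}, {"dx": -0.0, "dy": -0.5, "dz": 0.1, "rx": 0, "ry": 0, "rz": 0, "fingers": 1}, {"dx": 0.0, "dy": -0.8, "dz": 0.3, "rx": 0, "ry": 0, "rz": 0, "fingers": 1}, {"dx": 0.1, "dy": -0.7, "dz": 0.3, "rx": 0, "ry": 0, "rz": 0, "fingers": 1}, {"dx": -0.0, "dy": -0.3, "dz": 0.1, "rx": 0, "ry": 0, "rz": 0, "fingers": 1}]
```

servo_tool(deltas=[{"dx": -0.1, "dy": 1.6, "dz": -0.6, "rx": 0, "ry": 0, "rz": 0, "fingers": 1}, {"dx": 0, "dy": 0.7, "dz": -0.2, "rx": 0, "ry": 0, "rz": 0, "fingers": 1}, {"dx": 0, "dy": -0.5, "dz": 0.1, "rx": 0, "ry": 0, "rz": 0, "fingers": 1}, {"dx": 0, "dy": -0.8, "dz": 0.3, "rx": 0, "ry": 0, "rz": 0, "fingers": 1}, {"dx": 0.1, "dy": -0.7, "dz": 0.3, "rx": 0, "ry": 0, "rz": 0, "fingers": 1}, {"dx": 0, "dy": -0.3, "dz": 0.1, "rx": 0, "ry": 0, "rz": 0, "fingers": 1}])

```text
clock: 20.9
tcp_pos: [0.495, -0.0555, 0.3091]
orientation: [-0.003, 1.0, 0.028, 0.001]
wrist_force: [4.5, 4.5, 5.8]
finger_gap: 0.0207
```

```bash
cp state.json s_bak.json; python3 ctl.py hold 6 0.215 2.8
```

```text
t 20.90 theta 0.0415  L meas -0.3296 e -0.0134 F [4.5 4.5 5.8] gap 0.021
 cw/load/bars [(0.042, 0.74), (0.059, 0.93), (0.043, 0.95), (0.04, 0.96)]
 fit th 0.0447 w 0.0697 G 0.1368 Leq -0.342 res [ 0.0001 -0.0007  0.0001  0.0006 -0.0003]
 pred [0.045 0.058 0.07  0.082 0.098 0.115 0.135 0.154 0.173 0.189 0.202 0.21
 0.214]
 L [-0.351, -0.362, -0.359, -0.35, -0.343, -0.34]
[{"dx": -0.2, "dy": 2.9, "dz": -1.0, "rx": 0, "ry": 0, "rz": 0, "fingers": 1}, {"dx": -0.1, "dy": 1.6, "dz": -0.6, "rx": 0, "ry": 0, "rz": 0, "fingers": 1}, {"dx": 0.1, "dy": -0.4, "dz": 0.1, "rx": 0, "ry": 0, "rz": 0, "fingers": 1}, {"dx": 0.0, "dy": -1.3, "dz": 0.5, "rx": 0, "ry": 0, "rz": 0, "fingers": 1}, {"dx": 0.1, "dy": -1.0, "dz": 0.4, "rx": 0, "ry": 0, "rz": 0, "fingers": 1}, {"dx": -0.0, "dy": -0.4, "dz": 0.1, "rx": 0, "ry": 0, "rz": 0, "fingers": 1}]
```

servo_tool(deltas=[{"dx": -0.2, "dy": 2.9, "dz": -1.0, "rx": 0, "ry": 0, "rz": 0, "fingers": 1}, {"dx": -0.1, "dy": 1.6, "dz": -0.6, "rx": 0, "ry": 0, "rz": 0, "fingers": 1}, {"dx": 0.1, "dy": -0.4, "dz": 0.1, "rx": 0, "ry": 0, "rz": 0, "fingers": 1}, {"dx": 0, "dy": -1.3, "dz": 0.5, "rx": 0, "ry": 0, "rz": 0, "fingers": 1}, {"dx": 0.1, "dy": -1.0, "dz": 0.4, "rx": 0, "ry": 0, "rz": 0, "fingers": 1}, {"dx": 0, "dy": -0.4, "dz": 0.1, "rx": 0, "ry": 0, "rz": 0, "fingers": 1}])

```text
clock: 21.55
tcp_pos: [0.4949, -0.0544, 0.3088]
orientation: [-0.002, 1.0, 0.028, 0.001]
wrist_force: [3.3, 3.9, 5.9]
finger_gap: 0.0205
```

```bash
cp state.json s_bak.json; python3 ctl.py hold 5 0.213 2.5
```

```text
t 21.55 theta 0.0929  L meas -0.3373 e -0.0109 F [3.3 3.9 5.9] gap 0.021
 cw/load/bars [(0.092, 0.8), (0.102, 0.96), (0.094, 0.95), (0.093, 0.97)]
 fit th 0.0973 w 0.0970 G 0.1375 Leq -0.344 res [ 0.0001 -0.001   0.0011 -0.0003]
 pred [0.097 0.116 0.129 0.141 0.155 0.169 0.182 0.194 0.204 0.211 0.214 0.214
 0.213]
 L [-0.368, -0.384, -0.383, -0.372, -0.363]
[{"dx": -0.2, "dy": 4.3, "dz": -1.5, "rx": 0, "ry": 0, "rz": 0, "fingers": 1}, {"dx": -0.2, "dy": 2.4, "dz": -0.9, "rx": 0, "ry": 0, "rz": 0, "fingers": 1}, {"dx": 0.0, "dy": -0.3, "dz": 0.0, "rx": 0, "ry": 0, "rz": 0, "fingers": 1}, {"dx": 0.1, "dy": -1.4, "dz": 0.6, "rx": 0, "ry": 0, "rz": 0, "fingers": 1}, {"dx": 0.1, "dy": -1.3, "dz": 0.5, "rx": 0, "ry": 0, "rz": 0, "fingers": 1}]
```

servo_tool(deltas=[{"dx": -0.2, "dy": 4.3, "dz": -1.5, "rx": 0, "ry": 0, "rz": 0, "fingers": 1}, {"dx": -0.2, "dy": 2.4, "dz": -0.9, "rx": 0, "ry": 0, "rz": 0, "fingers": 1}, {"dx": 0, "dy": -0.3, "dz": 0, "rx": 0, "ry": 0, "rz": 0, "fingers": 1}, {"dx": 0.1, "dy": -1.4, "dz": 0.6, "rx": 0, "ry": 0, "rz": 0, "fingers": 1}, {"dx": 0.1, "dy": -1.3, "dz": 0.5, "rx": 0, "ry": 0, "rz": 0, "fingers": 1}])

```text
clock: 22.1
tcp_pos: [0.4948, -0.0515, 0.3077]
orientation: [-0.001, 1.0, 0.028, 0.001]
wrist_force: [3.4, 1.4, 5.9]
finger_gap: 0.0206
```

```bash
cp state.json s_bak.json; python3 ctl.py hold 4 0.212 2.0
```

```text
t 22.10 theta 0.1431  L meas -0.3579 e -0.0053 F [3.4 1.4 5.9] gap 0.021
 cw/load/bars [(0.142, 0.86), (0.15, 0.98), (0.145, 0.96), (0.143, 0.97)]
 fit th 0.1471 w 0.0857 G 0.1383 Leq -0.346 res [ 0.     -0.0003  0.0004 -0.0001]
 pred [0.147 0.163 0.174 0.183 0.192 0.201 0.208 0.212 0.214 0.213 0.212 0.212
 0.212]
 L [-0.383, -0.396, -0.394, -0.385]
[{"dx": -0.2, "dy": 3.5, "dz": -1.4, "rx": 0, "ry": 0, "rz": 0, "fingers": 1}, {"dx": -0.1, "dy": 1.9, "dz": -0.7, "rx": 0, "ry": 0, "rz": 0, "fingers": 1}, {"dx": 0.0, "dy": -0.3, "dz": 0.1, "rx": 0, "ry": 0, "rz": 0, "fingers": 1}, {"dx": 0.1, "dy": -1.3, "dz": 0.5, "rx": 0, "ry": 0, "rz": 0, "fingers": 1}]
```

servo_tool(deltas=[{"dx": -0.2, "dy": 3.5, "dz": -1.4, "rx": 0, "ry": 0, "rz": 0, "fingers": 1}, {"dx": -0.1, "dy": 1.9, "dz": -0.7, "rx": 0, "ry": 0, "rz": 0, "fingers": 1}, {"dx": 0, "dy": -0.3, "dz": 0.1, "rx": 0, "ry": 0, "rz": 0, "fingers": 1}, {"dx": 0.1, "dy": -1.3, "dz": 0.5, "rx": 0, "ry": 0, "rz": 0, "fingers": 1}])

```text
clock: 22.55
tcp_pos: [0.4946, -0.0478, 0.3062]
orientation: [-0.001, 1.0, 0.028, 0.001]
wrist_force: [2.0, 1.5, 6.0]
finger_gap: 0.021
```

```bash
cp state.json s_bak.json; python3 ctl.py hold 4 0.216 1.4
```

```text
t 22.55 theta 0.1724  L meas -0.3839 e -0.0043 F [2.  1.5 6. ] gap 0.021
 cw/load/bars [(0.171, 0.88), (0.175, 0.98), (0.176, 0.98), (0.173, 0.98)]
 fit th 0.1749 w 0.0429 G 0.1382 Leq -0.345 res [-0.     -0.      0.0004 -0.0006  0.0003]
 pred [0.175 0.183 0.19  0.198 0.207 0.213 0.216 0.216 0.216 0.216 0.216 0.216
 0.216]
 L [-0.385, -0.383, -0.378, -0.375]
[{"dx": -0.0, "dy": 0.2, "dz": -0.0, "rx": 0, "ry": 0, "rz": 0, "fingers": 1}, {"dx": -0.0, "dy": -0.4, "dz": 0.1, "rx": 0, "ry": 0, "rz": 0, "fingers": 1}, {"dx": 0.0, "dy": -0.6, "dz": 0.3, "rx": 0, "ry": 0, "rz": 0, "fingers": 1}, {"dx": 0.1, "dy": -0.5, "dz": 0.1, "rx": 0, "ry": 0, "rz": 0, "fingers": 1}]
```

servo_tool(deltas=[{"dx": 0, "dy": 0.2, "dz": 0, "rx": 0, "ry": 0, "rz": 0, "fingers": 1}, {"dx": 0, "dy": -0.4, "dz": 0.1, "rx": 0, "ry": 0, "rz": 0, "fingers": 1}, {"dx": 0, "dy": -0.6, "dz": 0.3, "rx": 0, "ry": 0, "rz": 0, "fingers": 1}, {"dx": 0.1, "dy": -0.5, "dz": 0.1, "rx": 0, "ry": 0, "rz": 0, "fingers": 1}])

```text
clock: 23.0
tcp_pos: [0.4947, -0.0489, 0.3065]
orientation: [-0.001, 1.0, 0.028, 0.001]
wrist_force: [3.7, 2.0, 5.7]
finger_gap: 0.0208
```

```bash
cp state.json s_bak.json; python3 ctl.py hold 4 0.221 1.2
```

```text
t 23.00 theta 0.1855  L meas -0.3765 e -0.0062 F [3.7 2.  5.7] gap 0.021
 cw/load/bars [(0.185, 0.89), (0.187, 0.99), (0.189, 0.98), (0.185, 0.99)]
 fit th 0.1876 w 0.0312 G 0.1379 Leq -0.345 res [-0.0002  0.0011 -0.0005 -0.0009  0.0006]
 pred [0.188 0.194 0.201 0.209 0.217 0.221 0.221 0.221 0.221 0.221 0.221 0.221
 0.221]
 L [-0.382, -0.381, -0.377, -0.374]
[{"dx": -0.1, "dy": 0.7, "dz": -0.2, "rx": 0, "ry": 0, "rz": 0, "fingers": 1}, {"dx": 0.0, "dy": -0.1, "dz": -0.0, "rx": 0, "ry": 0, "rz": 0, "fingers": 1}, {"dx": 0.1, "dy": -0.5, "dz": 0.2, "rx": 0, "ry": 0, "rz": 0, "fingers": 1}, {"dx": -0.0, "dy": -0.4, "dz": 0.2, "rx": 0, "ry": 0, "rz": 0, "fingers": 1}]
```

servo_tool(deltas=[{"dx": -0.1, "dy": 0.7, "dz": -0.2, "rx": 0, "ry": 0, "rz": 0, "fingers": 1}, {"dx": 0, "dy": -0.1, "dz": 0, "rx": 0, "ry": 0, "rz": 0, "fingers": 1}, {"dx": 0.1, "dy": -0.5, "dz": 0.2, "rx": 0, "ry": 0, "rz": 0, "fingers": 1}, {"dx": 0, "dy": -0.4, "dz": 0.2, "rx": 0, "ry": 0, "rz": 0, "fingers": 1}])

```text
clock: 23.45
tcp_pos: [0.4947, -0.0492, 0.3067]
orientation: [-0.001, 1.0, 0.028, 0.001]
wrist_force: [3.6, 1.3, 4.7]
finger_gap: 0.0204
```

```bash
cp state.json s_bak.json; python3 ctl.py hold 5 0.225 1.2
```

```text
t 23.45 theta 0.1927  L meas -0.3745 e -0.0065 F [3.6 1.3 4.7] gap 0.020
 cw/load/bars [(0.192, 0.89), (0.192, 0.99), (0.195, 0.99), (0.194, 0.99)]
 fit th 0.1945 w 0.0242 G 0.1371 Leq -0.343 res [-0.0002  0.001   0.     -0.0013  0.0006]
 pred [0.195 0.2   0.206 0.213 0.221 0.225 0.225 0.225 0.225 0.225 0.225 0.225
 0.225]
 L [-0.379, -0.379, -0.375, -0.373, -0.375]
[{"dx": -0.1, "dy": 0.6, "dz": -0.3, "rx": 0, "ry": 0, "rz": 0, "fingers": 1}, {"dx": 0.0, "dy": 0.0, "dz": 0.0, "rx": 0, "ry": 0, "rz": 0, "fingers": 1}, {"dx": 0.1, "dy": -0.5, "dz": 0.2, "rx": 0, "ry": 0, "rz": 0, "fingers": 1}, {"dx": -0.0, "dy": -0.4, "dz": 0.1, "rx": 0, "ry": 0, "rz": 0, "fingers": 1}, {"dx": -0.0, "dy": 0.3, "dz": -0.1, "rx": 0, "ry": 0, "rz": 0, "fingers": 1}]
```

servo_tool(deltas=[{"dx": 0, "dy": -0.5, "dz": 0.2, "rx": 0, "ry": 0, "rz": 0, "fingers": 1}, {"dx": 0, "dy": -0.3, "dz": 0.1, "rx": 0, "ry": 0, "rz": 0, "fingers": 1}, {"dx": 0, "dy": 0, "dz": 0, "rx": 0, "ry": 0, "rz": 0, "fingers": 1}, {"dx": 0, "dy": 0, "dz": 0, "rx": 0, "ry": 0, "rz": 0, "fingers": 1}, {"dx": 0, "dy": 0, "dz": 0, "rx": 0, "ry": 0, "rz": 0, "fingers": 1}])

```text
clock: 24.0
tcp_pos: [0.4947, -0.0498, 0.3069]
orientation: [-0.002, 1.0, 0.028, 0.001]
wrist_force: [2.7, 1.9, 5.5]
finger_gap: 0.0205
```

```bash
python3 - <<'E'
import json,numpy as np
s=json.load(open('state.json'));L=s['L'][-1];s['plan']=[L+.003,L+.0055]+[L+.0055]*3
s['cmd']=(np.array(json.load(open('s_bak.json'))['cmd'])).tolist()
json.dump(s,open('state.json','w'))
E
python3 ctl.py ramp 4 -0.365
```

```text
t 24.00 theta 0.2058  L meas -0.3699 e -0.0074 F [2.7 1.9 5.5] gap 0.021
 cw/load/bars [(0.206, 0.9), (0.204, 0.99), (0.205, 0.99), (0.205, 0.99)]
 fit th 0.2094 w 0.0492 G 0.1367 Leq -0.342 res [-0.0005  0.0022  0.001  -0.0016 -0.0019  0.0012]
 L [-0.369, -0.367, -0.366, -0.365]
[{"dx": 0.0, "dy": -1.0, "dz": 0.3, "rx": 0, "ry": 0, "rz": 0, "fingers": 1}, {"dx": 0.0, "dy": -0.1, "dz": 0.1, "rx": 0, "ry": 0, "rz": 0, "fingers": 1}, {"dx": 0.0, "dy": -0.2, "dz": 0.1, "rx": 0, "ry": 0, "rz": 0, "fingers": 1}, {"dx": 0.1, "dy": -0.2, "dz": 0.0, "rx": 0, "ry": 0, "rz": 0, "fingers": 1}]
```

servo_tool(deltas=[{"dx": 0, "dy": 0.4, "dz": -0.1, "rx": 0, "ry": 0, "rz": 0, "fingers": 1}, {"dx": 0, "dy": 0, "dz": 0, "rx": 0, "ry": 0, "rz": 0, "fingers": 1}, {"dx": 0, "dy": 0, "dz": 0, "rx": 0, "ry": 0, "rz": 0, "fingers": 1}, {"dx": 0, "dy": 0, "dz": 0, "rx": 0, "ry": 0, "rz": 0, "fingers": 1}, {"dx": 0, "dy": 0, "dz": 0, "rx": 0, "ry": 0, "rz": 0, "fingers": 1}])

```text
clock: 24.55
tcp_pos: [0.4947, -0.0497, 0.3069]
orientation: [-0.001, 1.0, 0.028, 0.001]
wrist_force: [3.4, 1.7, 5.6]
finger_gap: 0.0206
```

```bash
python3 - <<'E'
import json
s=json.load(open('state.json'));s['plan']=[];s['cmd']=None;s['e']=0;json.dump(s,open('state.json','w'))
E
sed -i "s/^    prev=pos.*/    prev=pos(st['L'][-1]) if st['cmd'] is None else np.array(st['cmd'])/" ctl.py
python3 ctl.py ramp 8 -0.10
```

```text
t 24.55 theta 0.2205  L meas -0.3709 e 0.0000 F [3.4 1.7 5.6] gap 0.021
 cw/load/bars [(0.221, 0.91), (0.219, 1.0), (0.219, 1.0), (0.221, 1.0)]
 fit th 0.2200 w 0.0000 G 0.1362 Leq -0.341 res [-0.0003  0.0013 -0.0003 -0.001   0.0004 -0.0005]
 L [-0.337, -0.303, -0.269, -0.235, -0.202, -0.168, -0.134, -0.1]
[{"dx": 0.3, "dy": -4.8, "dz": 1.8, "rx": 0, "ry": 0, "rz": 0, "fingers": 1}, {"dx": 0.2, "dy": -4.8, "dz": 1.6, "rx": 0, "ry": 0, "rz": 0, "fingers": 1}, {"dx": 0.3, "dy": -4.8, "dz": 1.4, "rx": 0, "ry": 0, "rz": 0, "fingers": 1}, {"dx": 0.3, "dy": -4.9, "dz": 1.3, "rx": 0, "ry": 0, "rz": 0, "fingers": 1}, {"dx": 0.3, "dy": -5.0, "dz": 1.1, "rx": 0, "ry": 0, "rz": 0, "fingers": 1}, {"dx": 0.2, "dy": -5.0, "dz": 0.9, "rx": 0, "ry": 0, "rz": 0, "fingers": 1}, {"dx": 0.3, "dy": -5.0, "dz": 0.8, "rx": 0, "ry": 0, "rz": 0, "fingers": 1}, {"dx": 0.3, "dy": -5.0, "dz": 0.5, "rx": 0, "ry": 0, "rz": 0, "fingers": 1}]
```

servo_tool(deltas=[{"dx": 0.3, "dy": -4.8, "dz": 1.8, "rx": 0, "ry": 0, "rz": 0, "fingers": 1}, {"dx": 0.2, "dy": -4.8, "dz": 1.6, "rx": 0, "ry": 0, "rz": 0, "fingers": 1}, {"dx": 0.3, "dy": -4.8, "dz": 1.4, "rx": 0, "ry": 0, "rz": 0, "fingers": 1}, {"dx": 0.3, "dy": -4.9, "dz": 1.3, "rx": 0, "ry": 0, "rz": 0, "fingers": 1}, {"dx": 0.3, "dy": -5.0, "dz": 1.1, "rx": 0, "ry": 0, "rz": 0, "fingers": 1}, {"dx": 0.2, "dy": -5.0, "dz": 0.9, "rx": 0, "ry": 0, "rz": 0, "fingers": 1}, {"dx": 0.3, "dy": -5.0, "dz": 0.8, "rx": 0, "ry": 0, "rz": 0, "fingers": 1}, {"dx": 0.3, "dy": -5.0, "dz": 0.5, "rx": 0, "ry": 0, "rz": 0, "fingers": 1}])

```text
clock: 25.4
tcp_pos: [0.4965, -0.0879, 0.316]
orientation: [-0.003, 1.0, 0.028, 0.0]
wrist_force: [4.5, 5.3, -3.6]
finger_gap: 0.0211
```

```bash
python3 ctl.py ramp 7 0.18
```

```text
t 25.40 theta 0.2215  L meas -0.1075 e -0.0075 F [ 4.5  5.3 -3.6] gap 0.021
 cw/load/bars [(0.222, 0.91), (0.22, 1.0), (0.221, 1.0), (0.22, 1.0)]
 fit th 0.2200 w 0.0000 G 0.1357 Leq -0.339 res [ 0.     -0.      0.     -0.0005 -0.0015]
 L [-0.066, -0.025, 0.016, 0.057, 0.098, 0.139, 0.18]
[{"dx": 0.3, "dy": -6.2, "dz": 0.5, "rx": 0, "ry": 0, "rz": 0, "fingers": 1}, {"dx": 0.4, "dy": -6.1, "dz": 0.3, "rx": 0, "ry": 0, "rz": 0, "fingers": 1}, {"dx": 0.3, "dy": -6.2, "dz": -0.0, "rx": 0, "ry": 0, "rz": 0, "fingers": 1}, {"dx": 0.4, "dy": -6.1, "dz": -0.3, "rx": 0, "ry": 0, "rz": 0, "fingers": 1}, {"dx": 0.3, "dy": -6.1, "dz": -0.5, "rx": 0, "ry": 0, "rz": 0, "fingers": 1}, {"dx": 0.4, "dy": -6.1, "dz": -0.8, "rx": 0, "ry": 0, "rz": 0, "fingers": 1}, {"dx": 0.3, "dy": -6.1, "dz": -1.0, "rx": 0, "ry": 0, "rz": 0, "fingers": 1}]
```

servo_tool(deltas=[{"dx": 0.3, "dy": -6.2, "dz": 0.5, "rx": 0, "ry": 0, "rz": 0, "fingers": 1}, {"dx": 0.4, "dy": -6.1, "dz": 0.3, "rx": 0, "ry": 0, "rz": 0, "fingers": 1}, {"dx": 0.3, "dy": -6.2, "dz": 0, "rx": 0, "ry": 0, "rz": 0, "fingers": 1}, {"dx": 0.4, "dy": -6.1, "dz": -0.3, "rx": 0, "ry": 0, "rz": 0, "fingers": 1}, {"dx": 0.3, "dy": -6.1, "dz": -0.5, "rx": 0, "ry": 0, "rz": 0, "fingers": 1}, {"dx": 0.4, "dy": -6.1, "dz": -0.8, "rx": 0, "ry": 0, "rz": 0, "fingers": 1}, {"dx": 0.3, "dy": -6.1, "dz": -1.0, "rx": 0, "ry": 0, "rz": 0, "fingers": 1}])

```text
clock: 26.15
tcp_pos: [0.4988, -0.1313, 0.314]
orientation: [-0.002, 1.0, 0.028, -0.0]
wrist_force: [1.9, 4.6, 9.8]
finger_gap: 0.0203
```

servo_tool(deltas=[{"dx": 0, "dy": 0, "dz": 0, "rx": 0, "ry": 0, "rz": 0, "fingers": 0.5}, {"dx": 0, "dy": 0, "dz": 0, "rx": 0, "ry": 0, "rz": 0, "fingers": 0}, {"dx": 0, "dy": 0, "dz": 0, "rx": 0, "ry": 0, "rz": 0, "fingers": -0.6}, {"dx": 0, "dy": 0, "dz": 0, "rx": 0, "ry": 0, "rz": 0, "fingers": -1}, {"dx": 0, "dy": 0, "dz": 0, "rx": 0, "ry": 0, "rz": 0, "fingers": -1}, {"dx": 0, "dy": 0, "dz": 0, "rx": 0, "ry": 0, "rz": 0, "fingers": -1}])

```text
clock: 26.75
tcp_pos: [0.4989, -0.1324, 0.314]
orientation: [-0.0, 1.0, 0.027, -0.0]
wrist_force: [-0.4, -0.3, -0.4]
finger_gap: 0.0852
```

Run:
```python
from vis import *
from workcell import env,read_camera
im=read_camera('scene')['img'];print(beam(im)[0]);s=env.get_state();print(s['clock'],s['finger_gap'],s['wrist_force'],s['tcp_pos'])
cv2.imwrite('pics/v8.png',cv2.resize(im[160:340,180:360,::-1],(600,600),interpolation=cv2.INTER_CUBIC))
```

```text
0.2210470713771257
26.8 0.08521414186102463 [-0.3078887   0.43535552 -0.40490776] [ 0.49891365 -0.13242926  0.31400246]
```

View pics/v8.png

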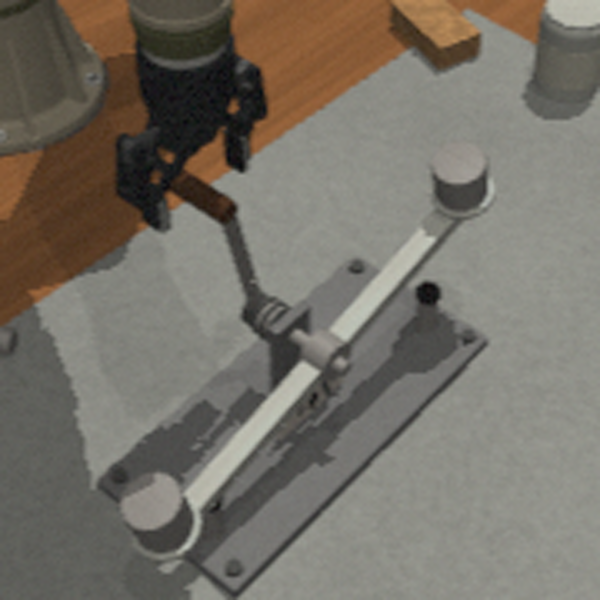

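The fingers are open either side of the grip at about (205, 195), the beam is back on its -y post (load at (158, 515)), and the lever stayed where I left it. Next I'll retreat straight up.

servo_tool(deltas=[{"dx": 0, "dy": 0, "dz": 15, "rx": 0, "ry": 0, "rz": 0, "fingers": -1}, {"dx": 0, "dy": 0, "dz": 25, "rx": 0, "ry": 0, "rz": 0, "fingers": -1}, {"dx": 0, "dy": 0, "dz": 30, "rx": 0, "ry": 0, "rz": 0, "fingers": -1}, {"dx": 0, "dy": 0, "dz": 25, "rx": 0, "ry": 0, "rz": 0, "fingers": -1}, {"dx": 0, "dy": 0, "dz": 10, "rx": 0, "ry": 0, "rz": 0, "fingers": -1}, {"dx": 0, "dy": 0, "dz": 0, "rx": 0, "ry": 0, "rz": 0, "fingers": -1}, {"dx": 0, "dy": 0, "dz": 0, "rx": 0, "ry": 0, "rz": 0, "fingers": -1}])

```text
clock: 27.5
tcp_pos: [0.499, -0.1324, 0.418]
orientation: [-0.0, 1.0, 0.027, -0.001]
wrist_force: [0.1, -0.3, 0.2]
finger_gap: 0.0855
```

Run:
```python
from vis import *
from workcell import env,read_camera,job
th=[beam(read_camera('scene')['img'])[0] for _ in range(2)];s=env.get_state();print(th,s['clock'],s['tcp_pos'],s['wrist_force'])
if all(abs(t-.22)<.006 for t in th) and s['tcp_pos'][2]>.4: print(job.hand_in())
```

```text
[np.float64(0.22056145040331002), np.float64(0.22069300364337077)] 27.6 [ 0.49870591 -0.13232199  0.41754104] [ 0.48343816 -0.2194599  -0.32221842]
the job is handed in; nothing more can be done
None
```

The spring test is done and handed in at 27.6 s of the 72 s allowed; the hand-in gives no verdict. I pinched the lever's grip, lifted the beam off its -y rest and balanced it level. I then lowered it back onto the same rest, set the lever at about +0.18 rad, let go and moved clear.

- **Level hold:** every reading from t = 12.3 to 19.6 s was within about 0.013 rad of level. That is 7.3 s, read from a picture every 0.45–0.55 s.
- **Pointer:** one close-up at t = 17.4 s showed it on the centre mark, as far as the coarse picture can tell.
- **Gentleness:** by the fitted model, the beam's fastest swing was about 0.17 rad/s, during lift-off, and it landed at about 0.05 rad/s.
- **Final state:** the beam read 0.2206 rad, which is on its rest (0.22). The wrist force was near zero with the hand about 10 cm above the grip.

**Disagreements:**
- **Counterweight reading:** near level, the match on the counterweight alone read about 0.02–0.03 rad higher than the load and bar. An overlay backed the load and bar, so I cut its weight.
- **Overshoot:** before the hold, the beam overshot level to about -0.04 rad and then swung back to about +0.03. I don't count that time as part of the hold.
- **Refused moves:** the first two move calls were refused for missing keys and moved nothing.

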